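# Load the chocolate shaver and set it running

## Task

Get the chocolate shaver ready for a hot chocolate: click its lever into the notch with the white dot, and with the lever there stack chocolate discs flat in the clear feed tube until the top of the stack lies between the two red rings, and stand the steel cup upright inside the white ring on the scale under the chute. Only once both are done, click the lever into the notch with the green dot. Leave the white cups and the carafe alone; spare discs may stay on the counter.

Things in the scene. Friction and masses are not known exactly. Their poses are not given: they have to be found in the camera images.
- machine: Dark green countertop chocolate shaver, fixed, 200 x 300 x 90 mm (x, y, z), standing on the counter; origin at the centre of its underside, z up, its front (chute side) faces its -x. Flat deck on top at z = 90 mm. On the deck: a clear feed tube at (20, 85) mm and a lever pivoting at (60, -70) mm. A black scale plate (100 x 120 mm, 15 mm high) is joined to its front foot.
- tube_mouth (a point): Centre of the mouth of the clear upright feed tube, 90 mm above the deck. The tube's bore is 55 mm wide, its wall 3.5 mm; its top 12 mm flare out to 69 mm inside, 76 mm outside.
- low_ring (a point): Point on the feed tube's axis at the height of the lower of two red fill rings round the tube (58 mm above the deck). The upper red ring is 18 mm higher.
- follower: Brass plate (51 mm across) fixed inside the feed tube on which the discs stack; origin at the centre of its top face. Its height differs from start to start (6 to 30 mm above the deck).
- lever (a joint): Angle of the feed lever about the vertical pivot (rad), positive anticlockwise seen from above. At 0 the lever points along the machine's -x. A spring ball clicks into five notches at -0.50, -0.25, 0, 0.25 and 0.50; it starts in the middle one. It snaps the last few degrees by itself and takes about 4 N at the knob to move from notch to notch.
- lever_pivot (a point): The lever's pivot axis, at deck height.
- lever_knob (a point): Point on the axis of the lever's upright black round knob (18 mm diameter, from 24 mm to 64 mm above the deck clear of the lever bar), 46 mm above the deck and 100 mm from the pivot. The knob can be gripped from above and led along its arc.
- lever_pointer (a point): Point at deck height on the lever's line, 135 mm from the pivot, just past its red pointer tip; it lies over a notch's dot when the lever is in that notch.
- mark_white: White dot, 20 mm across, 2 mm thick, on the deck: marks the loading notch, any of the four besides the middle one. Origin at its underside centre, 135 mm from the pivot. (Unused notches have small 10 mm grey dots.)
- mark_green: Green dot, 20 mm across, 2 mm thick, on the deck: marks the shaving notch, any other of the four. Origin at its underside centre, 135 mm from the pivot.
- scale_ring (a point): Centre of the white ring (68 mm across) on top of the black scale plate under the shaver's chute, 15 mm above the counter, 50 mm in front of the machine's front face. The chute lip reaches 14 mm out of that face at 72 to 78 mm above the counter.
- catch_cup: Empty brushed steel cup, upright, 60 mm high, 62 mm across at the rim and slightly narrower below, wall 3 mm, about 0.08 to 0.17 kg; origin at the centre of its underside. It starts on the brown cork mat.
- white_cup1: White ceramic cup, bystander, 65 mm high, 84 mm wide; origin at its underside.
- white_cup2: Second white ceramic cup, bystander, same size.
- carafe: Glass carafe with a steel dripper on it, bystander, 164 mm high, 110 mm wide; origin at its underside.
- disc1: Dark chocolate disc, 48 mm diameter, 12 mm thick, 30 g; origin at its centre, z along its axis (either face may be up). Starts lying flat on a 4 mm thick brown cork mat (300 x 360 mm) on the counter. Six to eight discs are present.
- disc2: Dark chocolate disc, 48 mm diameter, 12 mm thick, 30 g; origin at its centre, z along its axis (either face may be up). Starts lying flat on a 4 mm thick brown cork mat (300 x 360 mm) on the counter. Six to eight discs are present.
- disc3: Dark chocolate disc, 48 mm diameter, 12 mm thick, 30 g; origin at its centre, z along its axis (either face may be up). Starts lying flat on a 4 mm thick brown cork mat (300 x 360 mm) on the counter. Six to eight discs are present.
- disc4: Dark chocolate disc, 48 mm diameter, 12 mm thick, 30 g; origin at its centre, z along its axis (either face may be up). Starts lying flat on a 4 mm thick brown cork mat (300 x 360 mm) on the counter. Six to eight discs are present.
- disc5: Dark chocolate disc, 48 mm diameter, 12 mm thick, 30 g; origin at its centre, z along its axis (either face may be up). Starts lying flat on a 4 mm thick brown cork mat (300 x 360 mm) on the counter. Six to eight discs are present.
- disc6: Dark chocolate disc, 48 mm diameter, 12 mm thick, 30 g; origin at its centre, z along its axis (either face may be up). Starts lying flat on a 4 mm thick brown cork mat (300 x 360 mm) on the counter. Six to eight discs are present.
- disc7: Dark chocolate disc, 48 mm diameter, 12 mm thick, 30 g; origin at its centre, z along its axis (either face may be up). Starts lying flat on a 4 mm thick brown cork mat (300 x 360 mm) on the counter. Six to eight discs are present.
- disc8: Dark chocolate disc, 48 mm diameter, 12 mm thick, 30 g; origin at its centre, z along its axis (either face may be up). Starts lying flat on a 4 mm thick brown cork mat (300 x 360 mm) on the counter. Six to eight discs are present.
Mind the look-alikes: they are no part of the job. Leave any pink look-alike of the disc8 alone. What is shaped like the disc2 but orange is not meant.

How it is judged:
On the way, in this order (a step that is already met when the one before it is completed fails the run):
1. the lever rests in the white notch (horizontal distance between lever_pointer and mark_white below 0.009 m and velocity of joint lever between -0.1 and 0.1 rad/s), for 0.3 s.
2. with the lever still in the white notch, the top of the disc stack lies between the red rings and the cup stands on the scale ring (all of step 1 and ((horizontal distance between disc1 and low_ring below 0.008 m and z of disc1 in the frame of low_ring between -0.007 and 0.013 m and angle between the z axis of disc1 and the z axis of machine, either way round below 0.12 rad and linear speed of disc1 below 0.02 m/s) or (horizontal distance between disc2 and low_ring below 0.008 m and z of disc2 in the frame of low_ring between -0.007 and 0.013 m and angle between the z axis of disc2 and the z axis of machine, either way round below 0.12 rad and linear speed of disc2 below 0.02 m/s) or (horizontal distance between disc3 and low_ring below 0.008 m and z of disc3 in the frame of low_ring between -0.007 and 0.013 m and angle between the z axis of disc3 and the z axis of machine, either way round below 0.12 rad and linear speed of disc3 below 0.02 m/s) or (horizontal distance between disc4 and low_ring below 0.008 m and z of disc4 in the frame of low_ring between -0.007 and 0.013 m and angle between the z axis of disc4 and the z axis of machine, either way round below 0.12 rad and linear speed of disc4 below 0.02 m/s) or (horizontal distance between disc5 and low_ring below 0.008 m and z of disc5 in the frame of low_ring between -0.007 and 0.013 m and angle between the z axis of disc5 and the z axis of machine, either way round below 0.12 rad and linear speed of disc5 below 0.02 m/s) or (horizontal distance between disc6 and low_ring below 0.008 m and z of disc6 in the frame of low_ring between -0.007 and 0.013 m and angle between the z axis of disc6 and the z axis of machine, either way round below 0.12 rad and linear speed of disc6 below 0.02 m/s) or (horizontal distance between disc7 and low_ring below 0.008 m and z of disc7 in the frame of low_ring between -0.007 and 0.013 m and angle between the z axis of disc7 and the z axis of machine, either way round below 0.12 rad and linear speed of disc7 below 0.02 m/s) or (horizontal distance between disc8 and low_ring below 0.008 m and z of disc8 in the frame of low_ring between -0.007 and 0.013 m and angle between the z axis of disc8 and the z axis of machine, either way round below 0.12 rad and linear speed of disc8 below 0.02 m/s)) and not (horizontal distance between disc1 and low_ring below 0.035 m and z of disc1 in the frame of low_ring above 0.013 m) and not (horizontal distance between disc2 and low_ring below 0.035 m and z of disc2 in the frame of low_ring above 0.013 m) and not (horizontal distance between disc3 and low_ring below 0.035 m and z of disc3 in the frame of low_ring above 0.013 m) and not (horizontal distance between disc4 and low_ring below 0.035 m and z of disc4 in the frame of low_ring above 0.013 m) and not (horizontal distance between disc5 and low_ring below 0.035 m and z of disc5 in the frame of low_ring above 0.013 m) and not (horizontal distance between disc6 and low_ring below 0.035 m and z of disc6 in the frame of low_ring above 0.013 m) and not (horizontal distance between disc7 and low_ring below 0.035 m and z of disc7 in the frame of low_ring above 0.013 m) and not (horizontal distance between disc8 and low_ring below 0.035 m and z of disc8 in the frame of low_ring above 0.013 m) and horizontal distance between catch_cup and scale_ring below 0.014 m and z of catch_cup in the frame of scale_ring between -0.004 and 0.004 m and angle between catch_cup's own z axis and vertical below 0.1 rad and linear speed of catch_cup below 0.02 m/s), for 0.3 s.
3. the lever rests in the green notch (horizontal distance between lever_pointer and mark_green below 0.009 m and velocity of joint lever between -0.1 and 0.1 rad/s), for 0.3 s.
At the end, for the whole second after the job is handed in: Lever at rest in the green notch (pointer within 9 mm of the dot); a disc lies flat in the feed tube with its upper face between the red rings (1 mm to spare) and no disc higher; the steel cup stands upright on the scale within 14 mm of the ring's centre (all of step 3 and ((horizontal distance between disc1 and low_ring below 0.008 m and z of disc1 in the frame of low_ring between -0.007 and 0.013 m and angle between the z axis of disc1 and the z axis of machine, either way round below 0.12 rad and linear speed of disc1 below 0.02 m/s) or (horizontal distance between disc2 and low_ring below 0.008 m and z of disc2 in the frame of low_ring between -0.007 and 0.013 m and angle between the z axis of disc2 and the z axis of machine, either way round below 0.12 rad and linear speed of disc2 below 0.02 m/s) or (horizontal distance between disc3 and low_ring below 0.008 m and z of disc3 in the frame of low_ring between -0.007 and 0.013 m and angle between the z axis of disc3 and the z axis of machine, either way round below 0.12 rad and linear speed of disc3 below 0.02 m/s) or (horizontal distance between disc4 and low_ring below 0.008 m and z of disc4 in the frame of low_ring between -0.007 and 0.013 m and angle between the z axis of disc4 and the z axis of machine, either way round below 0.12 rad and linear speed of disc4 below 0.02 m/s) or (horizontal distance between disc5 and low_ring below 0.008 m and z of disc5 in the frame of low_ring between -0.007 and 0.013 m and angle between the z axis of disc5 and the z axis of machine, either way round below 0.12 rad and linear speed of disc5 below 0.02 m/s) or (horizontal distance between disc6 and low_ring below 0.008 m and z of disc6 in the frame of low_ring between -0.007 and 0.013 m and angle between the z axis of disc6 and the z axis of machine, either way round below 0.12 rad and linear speed of disc6 below 0.02 m/s) or (horizontal distance between disc7 and low_ring below 0.008 m and z of disc7 in the frame of low_ring between -0.007 and 0.013 m and angle between the z axis of disc7 and the z axis of machine, either way round below 0.12 rad and linear speed of disc7 below 0.02 m/s) or (horizontal distance between disc8 and low_ring below 0.008 m and z of disc8 in the frame of low_ring between -0.007 and 0.013 m and angle between the z axis of disc8 and the z axis of machine, either way round below 0.12 rad and linear speed of disc8 below 0.02 m/s)) and not (horizontal distance between disc1 and low_ring below 0.035 m and z of disc1 in the frame of low_ring above 0.013 m) and not (horizontal distance between disc2 and low_ring below 0.035 m and z of disc2 in the frame of low_ring above 0.013 m) and not (horizontal distance between disc3 and low_ring below 0.035 m and z of disc3 in the frame of low_ring above 0.013 m) and not (horizontal distance between disc4 and low_ring below 0.035 m and z of disc4 in the frame of low_ring above 0.013 m) and not (horizontal distance between disc5 and low_ring below 0.035 m and z of disc5 in the frame of low_ring above 0.013 m) and not (horizontal distance between disc6 and low_ring below 0.035 m and z of disc6 in the frame of low_ring above 0.013 m) and not (horizontal distance between disc7 and low_ring below 0.035 m and z of disc7 in the frame of low_ring above 0.013 m) and not (horizontal distance between disc8 and low_ring below 0.035 m and z of disc8 in the frame of low_ring above 0.013 m) and horizontal distance between catch_cup and scale_ring below 0.014 m and z of catch_cup in the frame of scale_ring between -0.004 and 0.004 m and angle between catch_cup's own z axis and vertical below 0.1 rad and linear speed of catch_cup below 0.02 m/s); the robot touches nothing.
It fails at once if a white cup is shoved more than 30 mm or tipped (distance of white_cup1 from where it was at the start of the episode above 0.03 m or angle between white_cup1's own z axis and vertical above 0.3 rad).
It fails at once if a white cup is shoved more than 30 mm or tipped (distance of white_cup2 from where it was at the start of the episode above 0.03 m or angle between white_cup2's own z axis and vertical above 0.3 rad).
It fails at once if the carafe is shoved more than 30 mm or tipped (distance of carafe from where it was at the start of the episode above 0.03 m or angle between carafe's own z axis and vertical above 0.3 rad).
Of disc1, disc2, disc3, disc4, disc5, disc6, disc7, disc8 only 6 to 8 are there at a start; the rules pass over those that are not, and their reading is None.
At some moment in a run one of disc1, disc2, disc3, disc4, disc5, disc6, disc7, disc8 may be knocked a few centimetres aside while the robot is not near it.
Once in a run the grip may slacken for a moment while it holds something.
It also fails if it takes over 210 s, if anything falls off the work surface, if the arm or the gripper's body presses on something with over 40 N, if the wrist force passes 120 N, or if a joint passes its speed limit or range.

## Robot

A 6-joint arm with a two-finger parallel gripper is mounted at the origin on the work surface. World frame = base frame: x ahead of the robot, y to its left, z up, the work surface at z = 0. Lengths are in m, angles in rad, forces in N, time in s.
With the tool pointing down it reaches from about 0.275 to 0.775 m from the base axis. Payload 14.6 kg.
Tool frame: the origin (TCP) lies at the very end of the fingers, on their centre line; the grasp point (between the pads) lies 19 mm behind it; z points along the fingers, y is the direction in which the jaws open and shut (so a half turn about z gives the same grasp; the last joint's range is limited). The gripper opens to 85 mm and grips with 20 to 120 N. Pads are 22 mm wide; open, the fingers measure 114 mm over their backs; the gripper's body (76 mm by 85 mm) begins 54 mm behind the grasp point. The pads swing forward as they close: fully open they stand 13 mm farther back than shut.
Start: joints at [1.185, 0.263, -0.048, 1.259, 0, 1.415], TCP at [0.12, 0.511, 0.231] pointing down, gripper open.
Joint ranges: [-2.65, 2.65], [-0.89, 1.7], [-1.18, 1.37], [-2.13, 2.11], [-1.35, 1.29], [-3.14, 3.14]. Speed limits (rad/s): [1.89, 1.89, 2.57, 2.79, 3.14, 3.14].

## Interface

Orientations are given as a 3x3 rotation matrix whose columns are the frame's x, y, z axes.
In Python, from rig import r, cams, workorder gives the robot as it stands.
- The arm moves only by the shell command python3 -m pendant 'ROWS'. ROWS is JSON, a list that holds one entry, the list of rows, each a list of 5 numbers: the finger opening in m, from 0 to 0.0854, then the shift along the tool's x, y, z in m, then the turn about the tool's z in degrees. In form: [[[grip, dx, dy, dz, roll], ...]]. A call has exactly 5 rows; each row shifts and turns the commanded pose from where the row before left it, along the tool's axes as they then stand; what a row does not reach is not made up. A row lasts 1/8 s, in which the tool goes at most 62.5 mm and 10.7 degrees, less where a joint would pass 70% of its speed; a pose out of reach is approached as far as the arm can. A call is refused whole if a number of a shift passes 0.0625 or a number of a turn 10.7, either way. A call with a gripper value outside its range is refused whole. The fingers move at their own pace and stop on an object; the grip force is fixed at half the most. Time passes only in rows, so rows that do not move let the fingers close, or fill a call up. It gives the time, the measured TCP pose, the force and the opening at its end, in the units of the state.
- r.get_state(): the state, without advancing time (a new reading comes with each control period).
- cams.camera(name): name is "scene" or "side" or "wrist"; returns a dict with "image" (480x640x3 uint8, red, green, blue), "range_z" (480x640 float32, m along the optical axis (not along the pixel's ray), 0 where there is no reading), "fovy" (degrees; the focal length in pixels is half the picture's height over the tangent of half this angle, whatever the lens; pixels are square), "cx", "cy" (the principal point, pixels), "rvec" (rotation vector, rad) and "tvec" (3), from world to camera coordinates, as OpenCV has them. Camera axes: x right, y down, z forward; pixel columns grow to the right and rows downward; lengths in m; the calibration is good to about 2 mm. A picture is of the moment at which its call begins.
- workorder.sign_off(): hands the job in, once; it reports no verdict.
The state is a dict: "time": time; "joint_positions": joint angles; "joint_vel": joint speeds; "tau": joint torques, N m; "eef_pos": TCP position; "tcp_rot": TCP orientation; "contact_force": force on the tool from outside, world axes, zero at the start; "wrist_torque": the same for the moment, N m; "gripper_width": finger opening in m.
Only numpy, scipy, OpenCV 4.12 (cv2) and the standard library are available. Lean on these libraries where they do the work, as an engineer would, in place of code of your own. Each camera call takes 0.05 s, during which the arm holds its last target.

## Working session

There is one attempt and no reset: what is moved stays moved. The work goes in short steps, Python scripts to look and compute and a shell command to move; the robot and the scene stay as the last step left them, time stands still between calls to the robot, and variables do not carry over. Pictures are saved under pics/ and viewed, and the job is handed in when it is done.

```bash
ls; mkdir -p pics; cat > h.py <<'E'
import numpy as np, cv2
from rig import r, cams, workorder
def shot(n,fn=None):
    d=cams.camera(n)
    if fn: cv2.imwrite('pics/'+fn,d['image'][:,:,::-1])
    d['f']=240/np.tan(np.radians(d['fovy'])/2)
    d['R']=cv2.Rodrigues(np.array(d['rvec'],float))[0]; d['t']=np.array(d['tvec'],float).ravel()
    return d
def plane(d,u,v,z):
    ray=d['R'].T@np.array([(u-d['cx'])/d['f'],(v-d['cy'])/d['f'],1]); c=-d['R'].T@d['t']
    return c+ray*(z-c[2])/ray[2]
def cloud(d):
    v,u=np.mgrid[0:480,0:640]; z=d['range_z']
    p=np.stack([(u-d['cx'])/d['f']*z,(v-d['cy'])/d['f']*z,z],-1)
    return (p-d['t'])@d['R']
def proj(d,p):
    q=d['R']@np.array(p)+d['t']; return d['cx']+d['f']*q[0]/q[2], d['cy']+d['f']*q[1]/q[2]
E
python3 - <<'E'
from h import *
for n in ['scene','side','wrist']:
    d=shot(n,n+'0.png'); print(n,d['fovy'],d['cx'],d['cy'],-d['R'].T@d['t'],d['R'][2])
s=r.get_state();print(s)
E
```

```text
pics
scene 50.25992985283995 322.86093941202523 241.89038355884125 [1.12733293 0.2771412  1.08060987] [-0.49297764 -0.16380463 -0.85448294]
side 46.1376447148113 315.38759253831347 234.99435025817 [0.52028627 0.91709127 0.95292805] [ 0.0840963  -0.70200339 -0.70719096]
wrist 67.62394144081964 322.04209322313875 243.51345991959383 [0.04357888 0.52995968 0.37514999] [ 0.29719598 -0.07095991 -0.95217606]
{'time': 0.15, 'joint_positions': array([ 1.18468626e+00,  2.63420991e-01, -4.87868555e-02,  1.25940693e+00,
        1.07015187e-05,  1.41548804e+00]), 'joint_vel': array([-0.00023857, -0.0017085 ,  0.00319098, -0.00035636,  0.00022261,
       -0.00094202]), 'tau': array([ 1.59076157e-03, -6.37821221e+01,  3.84650946e+01,  1.05686509e-02,
       -2.08260226e-04, -1.07639909e-05]), 'eef_pos': array([0.12002348, 0.51087838, 0.23093303]), 'tcp_rot': array([[-9.73483271e-01,  2.28757992e-01, -3.18132420e-04],
       [ 2.28758172e-01,  9.73482989e-01, -7.54167716e-04],
       [ 1.37174606e-04, -8.06945046e-04, -9.99999665e-01]]), 'contact_force': array([-0.87717606, -0.20688717, -0.70184178]), 'wrist_torque': array([-0.00475115, -0.03297606, -0.00623439]), 'gripper_width': 0.08548988687953468}
```

View pics/scene0.png

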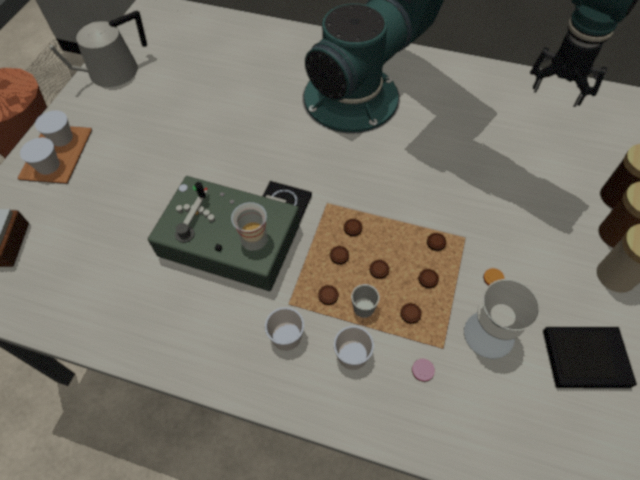

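View pics/side0.png

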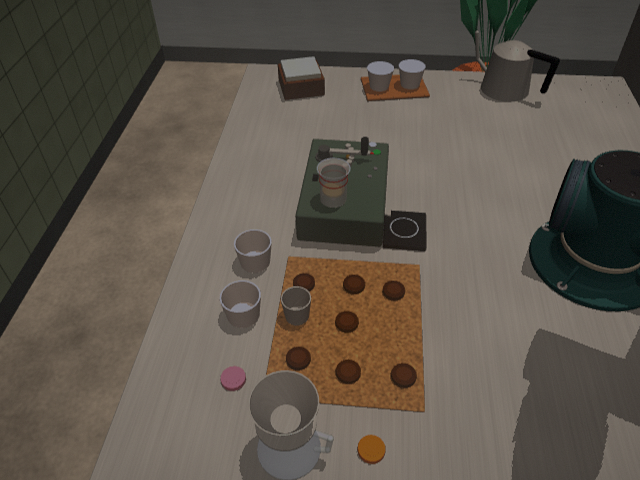

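View pics/wrist0.png

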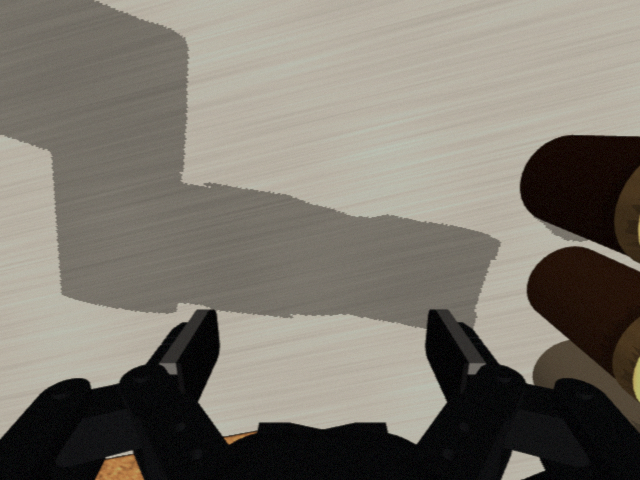

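The scene view shows the machine at about (230,230), seven discs and the cup on the mat, the white cups at (285,328) and (354,347), and the carafe at (505,315). The orange look-alike is at (494,277) and the pink one at (424,370). Next I'll measure positions and zoom in on the machine.

```bash
cat > meas.py <<'E'
from h import *
def discs(d,show=False):
    im=d['image']; hsv=cv2.cvtColor(im,cv2.COLOR_RGB2HSV); P=cloud(d)
    m=((hsv[...,2]<95)&(hsv[...,1]>90)&((hsv[...,0]<14)|(hsv[...,0]>172))).astype(np.uint8)*255
    m=cv2.morphologyEx(m,cv2.MORPH_OPEN,np.ones((3,3)))
    n,l,st,c=cv2.connectedComponentsWithStats(m); out=[]
    for i in range(1,n):
        if st[i,4]<80: continue
        p=P[l==i]; p=p[(p[:,2]>0.012)&(p[:,2]<0.025)]
        ray=plane(d,*c[i],0.011)
        out.append((c[i].round(1),st[i,2:].tolist(),ray.round(4), (len(p) and ((p.max(0)+p.min(0))/2).round(4)),np.median(P[l==i][:,2]).round(4)))
    return out
if __name__=='__main__':
  for n in ['scene','side']:
    d=shot(n)
    print(n)
    for o in discs(d): print(*o)
E
python3 - <<'E'
from meas import *
for n,b in [('scene',(140,170,320,300)),('side',(290,130,440,260))]:
    d=shot(n); print(n)
    for o in discs(d): print(*o)
    x0,y0,x1,y1=b
    cv2.imwrite(f'pics/{n}_m.png',cv2.resize(d['image'][y0:y1,x0:x1,::-1],None,fx=4.4,fy=4.4,interpolation=cv2.INTER_CUBIC)[:600])
    P=cloud(d); 
    # deck plane
    q=P[(abs(P[...,2]-0.09)<0.004)&(P[...,0]<0.9)&(P[...,1]<0.2)]
    r_=cv2.minAreaRect(q[:,:2].astype(np.float32)); print('deck',len(q),np.median(q[:,2]),r_)
E
```

```text
scene
[ 19.4 123.7] [46, 66, 1235] [ 0.3871 -0.8793  0.011 ] 0 -0.4481
[616.6 190.8] [30, 54, 513] [0.1398 0.752  0.011 ] [0.1746 0.7294 0.0187] 0.0774
[  8.6 234.3] [19, 45, 306] [ 0.7186 -0.6818  0.011 ] [ 0.7635 -0.6307  0.0201] 0.0598
[352.8 226.9] [18, 17, 243] [0.4468 0.1302 0.011 ] [0.4493 0.13   0.0179] 0.0178
[617.8 229.7] [14, 21, 100] [0.2633 0.7566 0.011 ] 0 0.0632
[436.3 241. ] [18, 17, 248] [0.4266 0.3363 0.011 ] [0.4292 0.3359 0.0175] 0.0178
[339.1 254.5] [19, 18, 260] [0.5327 0.1203 0.011 ] [0.5348 0.1211 0.0183] 0.0179
[378.9 268.6] [19, 18, 274] [0.5418 0.2212 0.011 ] [0.5437 0.2211 0.0177] 0.018
[428.2 277.8] [19, 18, 284] [0.5316 0.3373 0.011 ] [0.5339 0.3369 0.0178] 0.0178
[327.9 294.5] [19, 18, 289] [0.6421 0.1256 0.011 ] [0.644  0.1261 0.0178] 0.0179
[410.6 312.8] [20, 20, 319] [0.6305 0.317  0.011 ] [0.6316 0.3166 0.0177] 0.0175
deck 6257 0.09145979200395911 ((0.32828280329704285, -0.3703627586364746), (0.8871597051620483, 0.6801162958145142), 88.63352966308594)
side
[401.4  87.3] [20, 11, 104] [ 0.4271 -0.7034  0.011 ] [ 0.4226 -0.7071  0.0141] 0.0102
[368.8  89. ] [15, 11, 88] [ 0.5301 -0.6852  0.011 ] [ 0.531  -0.6882  0.0147] 0.0098
[304.1 280.6] [22, 17, 274] [0.6424 0.1246 0.011 ] [0.6431 0.127  0.0165] 0.0164
[353.6 283.2] [22, 18, 314] [0.5344 0.1224 0.011 ] [0.5345 0.1243 0.0166] 0.0162
[393.3 289.4] [22, 19, 332] [0.4486 0.1323 0.011 ] [0.4485 0.1343 0.0164] 0.0159
[346.8 320.6] [22, 21, 367] [0.5428 0.2233 0.011 ] [0.5434 0.2247 0.0168] 0.0162
[297.8 357.3] [25, 23, 441] [0.6319 0.3193 0.011 ] [0.6315 0.3205 0.0166] 0.0165
[347.9 371.2] [26, 24, 483] [0.5333 0.3411 0.011 ] [0.5332 0.3416 0.0175] 0.0161
[403.3 374.8] [26, 25, 491] [0.4286 0.3391 0.011 ] [0.4287 0.3397 0.0174] 0.0164
deck 4898 0.09013464581816147 ((0.30335044860839844, -0.366159051656723), (0.8905934691429138, 0.7250982522964478), 88.4109878540039)
```

```bash
python3 - <<'E'
from h import *
for n in ['scene','side']:
    d=shot(n); P=cloud(d); hsv=cv2.cvtColor(d['image'],cv2.COLOR_RGB2HSV)
    for (nm,lo,hi,xr) in [('orangeY',5,25,None)]:
        pass
    # cup-like: points above mat
    for nm,zl,zh in [('z60',0.058,0.068),('z55',0.050,0.0575)]:
        m=((P[...,2]>zl)&(P[...,2]<zh)&(P[...,1]<0.6)&(P[...,0]<0.95)&(P[...,0]>0.3)).astype(np.uint8)
        k,l,st,c=cv2.connectedComponentsWithStats(m)
        for i in range(1,k):
            if st[i,4]<25: continue
            p=P[l==i]; print(n,nm,c[i].round(),st[i,4],p.min(0).round(3),p.max(0).round(3),((p.min(0)+p.max(0))/2).round(4))
E
```

```text
scene z60 [ 57. 132.] 68 [ 0.38  -0.744  0.058] [ 0.44  -0.692  0.068] [ 0.4101 -0.7182  0.063 ]
scene z60 [ 44. 160.] 73 [ 0.475 -0.72   0.058] [ 0.539 -0.672  0.068] [ 0.5073 -0.696   0.063 ]
scene z60 [  7. 230.] 278 [ 0.67  -0.674  0.058] [ 0.791 -0.62   0.068] [ 0.7305 -0.6472  0.063 ]
scene z60 [179. 254.] 115 [ 0.666 -0.301  0.058] [ 0.673 -0.151  0.068] [ 0.6695 -0.2257  0.0629]
scene z60 [267. 271.] 82 [ 0.576 -0.05   0.058] [ 0.677 -0.001  0.068] [ 0.6262 -0.0253  0.063 ]
scene z60 [224. 268.] 63 [ 0.67  -0.147  0.058] [ 0.675 -0.075  0.067] [ 0.6723 -0.111   0.0628]
scene z60 [366. 295.] 159 [0.616 0.181 0.058] [0.678 0.241 0.068] [0.6468 0.2108 0.063 ]
scene z60 [282. 318.] 208 [0.719 0.024 0.058] [0.802 0.106 0.068] [0.7605 0.065  0.063 ]
scene z60 [488. 335.] 131 [0.623 0.451 0.058] [0.669 0.522 0.068] [0.6463 0.4865 0.0629]
scene z60 [354. 343.] 287 [0.717 0.175 0.058] [0.801 0.257 0.068] [0.759  0.2163 0.063 ]
scene z60 [289. 340.] 67 [0.769 0.059 0.058] [0.804 0.106 0.068] [0.786  0.0823 0.063 ]
scene z55 [ 46. 162.] 44 [ 0.485 -0.707  0.05 ] [ 0.534 -0.673  0.057] [
[... 1972 characters left out ...]
ide z55 [340. 229.] 207 [ 0.478 -0.004  0.05 ] [0.675 0.008 0.057] [0.5764 0.0019 0.0537]
side z55 [251. 236.] 93 [0.731 0.029 0.05 ] [0.8   0.074 0.057] [0.7654 0.0514 0.0537]
side z55 [256. 256.] 65 [0.723 0.072 0.05 ] [0.785 0.109 0.057] [0.7539 0.0906 0.0538]
side z55 [238. 289.] 103 [0.726 0.18  0.05 ] [0.798 0.226 0.057] [0.7619 0.203  0.0538]
side z55 [295. 292.] 74 [0.624 0.185 0.05 ] [0.675 0.211 0.057] [0.6493 0.198  0.0538]
side z55 [243. 311.] 66 [0.721 0.224 0.05 ] [0.791 0.261 0.057] [0.756  0.2428 0.0537]
side z55 [297. 310.] 54 [0.618 0.217 0.05 ] [0.671 0.244 0.057] [0.6445 0.2306 0.0537]
side z55 [290. 452.] 190 [0.582 0.493 0.05 ] [0.666 0.539 0.057] [0.6242 0.5163 0.0537]
```

View pics/scene_m.png

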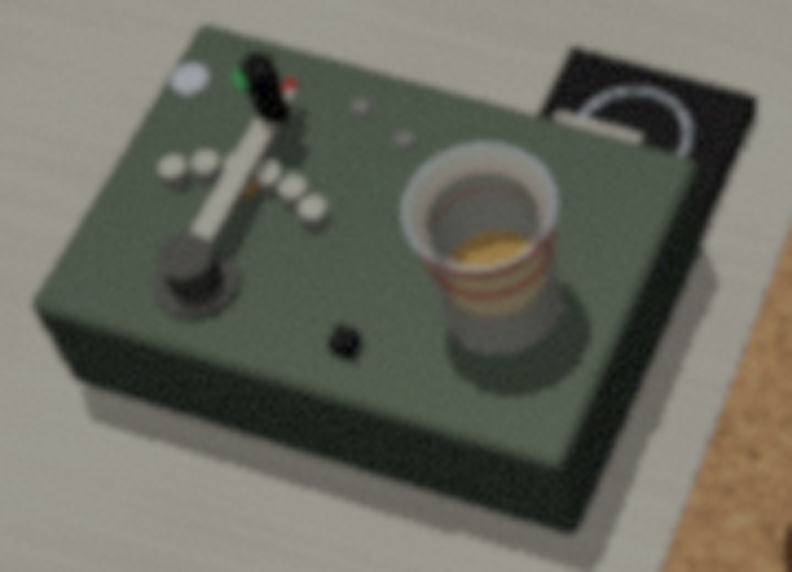

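View pics/side_m.png

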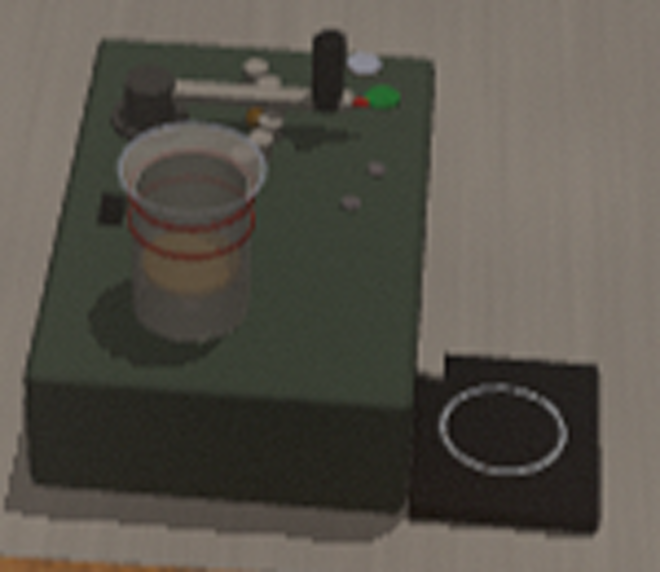

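```bash
python3 - <<'E'
from h import *
for n in ['scene','side']:
    d=shot(n); P=cloud(d)
    m=((abs(P[...,2]-0.0905)<0.004)&(P[...,0]<0.72)&(P[...,0]>0.4)&(P[...,1]<0.03)&(P[...,1]>-0.35)).astype(np.uint8)
    k,l,st,c=cv2.connectedComponentsWithStats(m); i=1+st[1:,4].argmax()
    q=P[l==i]; R=cv2.minAreaRect(q[:,:2].astype(np.float32)); print(n,len(q),np.median(q[:,2]),R)
    # dots
    hsv=cv2.cvtColor(d['image'],cv2.COLOR_RGB2HSV)
    deck=cv2.convexHull(np.argwhere(l==i)[:,::-1].astype(np.int32)); mk=np.zeros((480,640),np.uint8); cv2.fillPoly(mk,[deck],1)
    for nm,mm in [('bright',(hsv[...,2]>140)),('green',(hsv[...,0]>40)&(hsv[...,0]<80)&(hsv[...,1]>110)),('red',((hsv[...,0]<8)|(hsv[...,0]>172))&(hsv[...,1]>110)&(hsv[...,2]>70))]:
        k,l2,st,c=cv2.connectedComponentsWithStats((mm&(mk>0)).astype(np.uint8))
        for j in range(1,k):
            if st[j,4]>5: print(nm,c[j].round(1),st[j].tolist(),plane(d,*c[j],0.092).round(4))
E
```

```text
scene 6350 0.09169940363040689 ((0.5724374055862427, -0.15026748180389404), (0.301155149936676, 0.20232942700386047), 88.50472259521484)
bright [182.4 187.3] [179, 185, 8, 6, 37] [ 0.509  -0.2846  0.092 ]
bright [192.  210.6] [185, 199, 15, 24, 98] [ 0.5652 -0.2329  0.092 ]
bright [186.2 206. ] [185, 205, 4, 3, 10] [ 0.557  -0.2518  0.092 ]
bright [178.6 207.1] [177, 206, 4, 3, 11] [ 0.5652 -0.2676  0.092 ]
bright [206. 212.] [204, 211, 5, 3, 11] [ 0.5591 -0.1997  0.092 ]
bright [210.4 216.6] [209, 215, 4, 4, 13] [ 0.5681 -0.1844  0.092 ]
bright [252.  227.9] [246, 226, 14, 5, 43] [ 0.5689 -0.0798  0.092 ]
green [194.6 187.8] [193, 186, 4, 4, 12] [ 0.5017 -0.2557  0.092 ]
red [205.  188.5] [204, 188, 3, 2, 6] [ 0.4964 -0.2305  0.092 ]
side 4415 0.09027029441912122 ((0.5724931359291077, -0.1445372998714447), (0.3060590326786041, 0.1989252269268036), 88.55223083496094)
bright [372.3 143.9] [370, 143, 6, 3, 15] [ 0.5107 -0.2791  0.092 ]
green [376.6 151.6] [373, 149, 8, 6, 30] [ 0.4991 -0.2474  0.092 ]
red [371.5 152.7] [370, 152, 4, 2, 6] [ 0.5116 -0.2418  0.092 ]
red [322.  177.9] [319, 175, 7, 6, 7] [ 0.6267 -0.132   0.092 ]
red [321.8 183.3] [319, 178, 9, 10, 15] [ 0.6252 -0.1116  0.092 ]
red [341.4 179.7] [338, 178, 7, 4, 9] [ 0.5797 -0.129   0.092 ]
red [346.7 180.5] [346, 178, 2, 6, 6] [ 0.5671 -0.1269  0.092 ]
red [332.5 188. ] [329, 188, 8, 1, 8] [ 0.5985 -0.0966  0.092 ]
```

The scene crop shows the green dot at about (194,187) and the white dot at (182,187). Against the pivot, those are the +0.25 notch (green) and the +0.50 notch (white). Next I'll measure the tube, ring and knob.

```bash
cat >> h.py <<'E'
def need(x,y,z,yaw=None):
    s=r.get_state(); T=np.array(s['tcp_rot']); p=np.array(s['eef_pos'])
    print('at',p.round(4),'xang',np.degrees(np.arctan2(T[1,0],T[0,0])).round(2),'grip',round(s['gripper_width'],4),'F',np.array(s['contact_force']).round(1),'t',s['time'])
    print('tool delta mm',(1000*T.T@(np.array([x,y,z])-p)).round(1))
E
python3 - <<'E'
from h import *
D={n:shot(n) for n in ['scene','side']}
for n,d in D.items():
    P=cloud(d)
    box=lambda a,b,c,e,f,g:(P[...,0]>a)&(P[...,0]<b)&(P[...,1]>c)&(P[...,1]<e)&(P[...,2]>f)&(P[...,2]<g)
    q=P[box(.5,.7,-.13,0,.170,.19)]; print(n,'tube rim',len(q),q.min(0).round(4) ,q.max(0).round(4),((q.min(0)+q.max(0))/2).round(4))
    q=P[box(.45,.6,-.3,-.15,.135,.17)]; print(n,'knob',len(q),q.min(0).round(4),q.max(0).round(4),((q.min(0)+q.max(0))/2).round(4))
    q=P[box(.57,.66,-.27,-.16,.1,.15)]; print(n,'hub',len(q),q.min(0).round(4) ,q.max(0).round(4))
    m=(d['image'].min(2)>95)&box(.36,.47,-.16,0.02,0.005,0.03); v,u=np.nonzero(m)
    e=cv2.fitEllipse(np.stack([u,v],1).astype(np.float32)) if len(u)>5 else None
    print('ring',len(u),e, e and plane(d,*e[0],.015).round(4), P[m].min(0).round(4),P[m].max(0).round(4))
    for nm,(u0,u1,v0,v1) in {'scene':dict(t=(240,266,222,240)),'side':dict(t=(320,350,180,198))}[n].items():
        q=P[v0:v1,u0:u1].reshape(-1,3); print('tube interior z percentiles',np.percentile(q[:,2],[0,10,25,50,75,90,100]).round(3))
E
```

```text
scene tube rim 392 [ 0.556  -0.1034  0.1701] [ 0.6312 -0.0295  0.1874] [ 0.5936 -0.0665  0.1787]
scene knob 84 [ 0.5225 -0.2281  0.1352] [ 0.5392 -0.2091  0.1597] [ 0.5308 -0.2186  0.1475]
scene hub 340 [ 0.57   -0.2682  0.1001] [ 0.6455 -0.1733  0.1241]
ring 101 ((287.2381896972656, 197.29232788085938), (32.42155456542969, 65.16846466064453), 111.33827209472656) [ 0.4112 -0.0551  0.015 ] [ 0.3609 -0.1578  0.005 ] [0.4679 0.0189 0.0242]
tube interior z percentiles [0.089 0.12  0.123 0.14  0.158 0.172 1.081]
side tube rim 314 [ 0.5577 -0.1026  0.17  ] [ 0.6308 -0.0244  0.1838] [ 0.5942 -0.0635  0.1769]
side knob 72 [ 0.5219 -0.2269  0.136 ] [ 0.5394 -0.2039  0.1578] [ 0.5306 -0.2154  0.1469]
side hub 240 [ 0.5701 -0.2653  0.1001] [ 0.6449 -0.187   0.1219]
ring 45 ((404.6214294433594, 225.5145721435547), (26.684139251708984, 52.373504638671875), 149.78244018554688) [ 0.423 -0.064  0.015] [ 0.362  -0.1555  0.0055] [0.4579 0.0166 0.0201]
tube interior z percentiles [0.087 0.101 0.122 0.137 0.151 0.161 0.953]
```

```bash
python3 -m pendant '[[[0.0854,-0.03,-0.05,0,-10.7],[0.0854,-0.055,-0.06,0,-1.0],[0.0854,-0.055,-0.06,0,0],[0.0854,-0.055,-0.06,0,0],[0.0854,-0.055,-0.06,0,0]]]'
```

```text
time: 1.18
eef_pos: [0.302, 0.2645, 0.2315]
tcp_rot: [[-1.0, 0.026, 0.001], [0.026, 1.0, 0.0], [-0.001, 0.0, -1.0]]
contact_force: [0.5, 1.5, 0.4]
gripper_width: 0.0856
```

```bash
python3 -m pendant '[[[0.0854,-0.03,-0.06,0,0],[0.0854,-0.03,-0.06,0,0],[0.0854,-0.03,-0.06,0,0],[0.0854,-0.03,-0.06,0,0],[0.0854,-0.03,-0.06,0,0]]]'
python3 -m pendant '[[[0.06,-0.03,-0.06,0,0],[0.05,-0.03,-0.06,0,0],[0.05,-0.028,-0.05,0,0],[0.05,0,0,0,0],[0.05,0,0,0,0]]]'
python3 - <<'E'
from h import *
need(.5307,-.2165,.118)
shot('wrist','w1.png')
E
```

```text
time: 1.8
eef_pos: [0.4338, -0.0192, 0.2315]
tcp_rot: [[-1.0, 0.027, 0.001], [0.027, 1.0, -0.0], [-0.001, -0.0, -1.0]]
contact_force: [1.4, 0.6, 0.1]
gripper_width: 0.0853
time: 2.42
eef_pos: [0.5126, -0.1808, 0.2311]
tcp_rot: [[-1.0, 0.027, -0.001], [0.027, 1.0, 0.0], [0.001, 0.0, -1.0]]
contact_force: [-0.1, 0.1, 0.1]
gripper_width: 0.0496
at [ 0.5126 -0.1808  0.2311] xang 178.46 grip 0.0496 F [-0.1  0.1  0.1] t 2.425
tool delta mm [-19.2 -35.3 113.1]
```

View pics/w1.png

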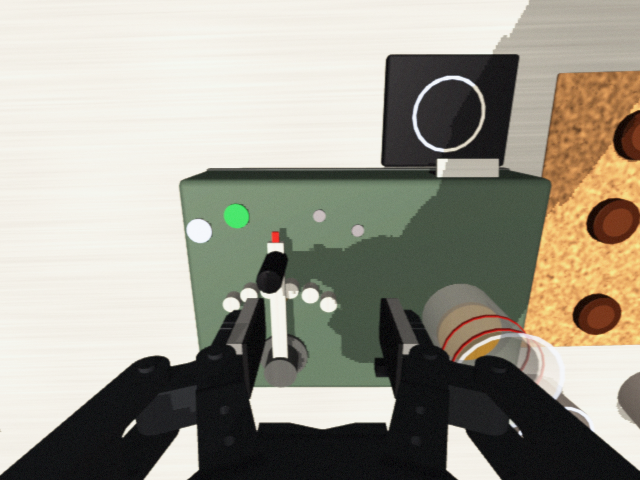

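The wrist view shows the white dot at (199,231), green at (236,216), the pointer tip at (275,237), the knob top at (272,278), the ring at (449,114) and the tube at lower right. I'll use this picture to check the positions.

```bash
python3 - <<'E'
from h import *
d=shot('wrist')
for nm,u,v,z in [('white',199,231,.092),('green',236,216,.092),('ring',449,114,.015),('knobtop',269,283,.154),('disc1',612,221,.016),('disc2',597,313,.016),('hub',281,370,.12)]:
    print(nm,plane(d,u,v,z).round(4))
need(.5307,-.2165,.118)
E
```

```text
white [ 0.5114 -0.2803  0.092 ]
green [ 0.4996 -0.2487  0.092 ]
ring [ 0.4241 -0.0565  0.015 ]
knobtop [ 0.532  -0.2155  0.154 ]
disc1 [0.533 0.12  0.016]
disc2 [0.6397 0.1266 0.016 ]
hub [ 0.6272 -0.217   0.12  ]
at [ 0.5125 -0.18    0.2315] xang 178.53 grip 0.05 F [-0.3 -0.4  0.1] t 2.525
tool delta mm [-19.2 -36.  113.5]
```

```bash
python3 -m pendant '[[[0.05,-0.019,-0.036,0.02,0],[0.05,0,0,0.04,0],[0.05,0,0,0.03,0],[0.05,0,0,0.023,0],[0.05,0,0,0,0]]]'
python3 - <<'E'
from h import *
need(.531,-.216,.118)
shot('side','s1.png')
E
python3 -m pendant '[[[0.03,0,0,0,0],[0.01,0,0,0,0],[0.01,0,0,0,0],[0.01,0,0,0,0],[0.01,0,0,0,0]]]'
```

```text
time: 3.15
eef_pos: [0.53, -0.2161, 0.1176]
tcp_rot: [[-1.0, 0.025, -0.002], [0.025, 1.0, 0.001], [0.002, 0.001, -1.0]]
contact_force: [0.2, -0.5, 0.5]
gripper_width: 0.0501
at [ 0.53   -0.2161  0.1176] xang 178.54 grip 0.0501 F [ 0.2 -0.5  0.5] t 3.15
tool delta mm [-1.   0.1 -0.4]
time: 3.82
eef_pos: [0.5314, -0.2176, 0.1195]
tcp_rot: [[-1.0, 0.026, 0.002], [0.026, 1.0, -0.001], [-0.002, -0.001, -1.0]]
contact_force: [-1.3, 1.9, 8.0]
gripper_width: 0.0164
```

```bash
python3 -m pendant '[[[0.01,-0.0005,-0.010,-0.002,0],[0.01,-0.0015,-0.010,0,0],[0.01,-0.0025,-0.0097,0,0],[0.01,-0.0034,-0.0094,0,0],[0.01,-0.0043,-0.009,0,0]]]'
python3 -m pendant '[[[0.01,0,0,0,0],[0.01,0,0,0,0],[0.03,0,0,0,0],[0.05,0,0,0,0],[0.05,0,0,0,0]]]'
python3 - <<'E'
from h import *
need(.53,-.26,.118)
shot('wrist','w2.png')
E
```

```text
time: 4.45
eef_pos: [0.5409, -0.2657, 0.1199]
tcp_rot: [[-1.0, 0.026, -0.002], [0.026, 1.0, 0.001], [0.002, 0.001, -1.0]]
contact_force: [-18.2, 1.0, -0.1]
gripper_width: 0.0164
time: 5.08
eef_pos: [0.5422, -0.2661, 0.1207]
tcp_rot: [[-1.0, 0.027, 0.001], [0.027, 1.0, -0.001], [-0.001, -0.0, -1.0]]
contact_force: [0.2, 0.3, 0.6]
gripper_width: 0.0499
at [ 0.5422 -0.2661  0.1207] xang 178.48 grip 0.0499 F [0.2 0.3 0.6] t 5.075
tool delta mm [12.3  5.7  2.7]
```

View pics/w2.png

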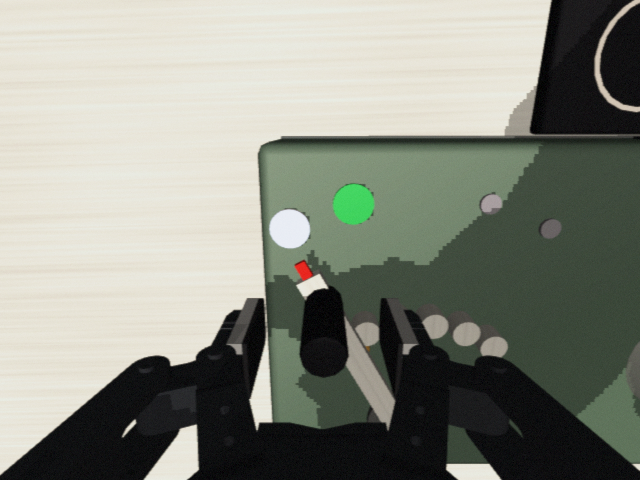

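```bash
python3 -m pendant '[[[0.0854,0,0,0.0,0],[0.0854,0,0,-0.05,0],[0.0854,0,0,-0.05,0],[0.0854,-0.02,0.05,-0.04,0],[0.0854,-0.04,0.06,-0.03,0]]]'
python3 -m pendant '[[[0.0854,-0.04,0.06,0,0],[0.0854,-0.03,0.03,0,0],[0.0854,0,0,0,0],[0.0854,0,0,0,0],[0.0854,0,0,0,0]]]'
python3 - <<'E'
from h import *
need(.672,-.065,.28)
d=shot('wrist','w3.png')
hsv=cv2.cvtColor(d['image'],cv2.COLOR_RGB2HSV)
P=cloud(d)
u,v=map(int,proj(d,(.594,-.065,.115))); print('tube at px',u,v)
m=(hsv[...,0]>12)&(hsv[...,0]<28)&(hsv[...,1]>130); m[:v-80]=0;m[v+80:]=0;m[:,:u-80]=0;m[:,u+80:]=0
q=P[m]; print(len(q),np.percentile(q,[5,25,50,75,95],axis=0).round(4))
q=P[v-8:v+9,u-8:u+9].reshape(-1,3); print(np.percentile(q,[5,50,95],axis=0).round(4))
shot('scene','sc3.png')
E
```

```text
time: 5.75
eef_pos: [0.5953, -0.1721, 0.284]
tcp_rot: [[-1.0, 0.028, 0.002], [0.028, 1.0, -0.001], [-0.002, -0.001, -1.0]]
contact_force: [1.9, -0.2, 0.1]
gripper_width: 0.0856
time: 6.38
eef_pos: [0.6612, -0.0933, 0.2819]
tcp_rot: [[-1.0, 0.028, 0.0], [0.028, 1.0, -0.0], [-0.0, -0.0, -1.0]]
contact_force: [-0.2, -0.8, -0.1]
gripper_width: 0.085
at [ 0.6612 -0.0933  0.2819] xang 178.41 grip 0.085 F [-0.2 -0.8 -0.1] t 6.375
tool delta mm [-10.   28.6   1.9]
tube at px 352 141
3162 [[ 0.574  -0.0837  0.12  ]
 [ 0.5837 -0.0732  0.1208]
 [ 0.5939 -0.0627  0.1213]
 [ 0.6043 -0.0526  0.1218]
 [ 0.6149 -0.0422  0.1226]]
[[ 0.5871 -0.0724  0.1201]
 [ 0.5932 -0.0659  0.1212]
 [ 0.5993 -0.0594  0.1226]]
```

View pics/w3.png

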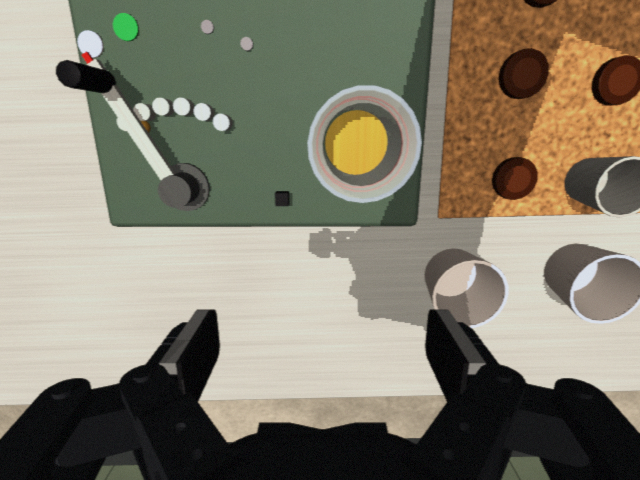

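The tube mouth is at about (365,143) with the brass follower inside at z≈0.121, so it sits about 30 mm above the deck. Three discs should put the top at about 66 mm. The lever tip at (87,57) points at the white dot. Next is the cup.

```bash
python3 -m pendant '[[[0.0854,0.005,0.06,0,0],[0.0854,0.005,0.06,0,0],[0.0854,0.005,0.06,0,0],[0.0854,0.005,0.06,0,0],[0.0854,0,0.03,0.02,0]]]'
python3 -m pendant '[[[0.0854,0,0,0.04,0],[0.0854,0,0,0.03,0],[0.0854,0,0,0.03,0],[0.0854,0,0,0,0],[0.0854,0,0,0,0]]]'
python3 - <<'E'
from h import *
need(.647,.213,.035)
for n in ['wrist','scene','side']:
    d=shot(n,n+'4.png')
    P=cloud(d); m=(P[...,2]>.058)&(P[...,2]<.07)&(np.hypot(P[...,0]-.647,P[...,1]-.213)<.045)
    q=P[m]; 
    if len(q): print(n,len(q),q.min(0).round(4),q.max(0).round(4),((q.min(0)+q.max(0))/2).round(4))
E
```

```text
time: 7.1
eef_pos: [0.6489, 0.1804, 0.2628]
tcp_rot: [[-1.0, 0.025, 0.003], [0.025, 1.0, 0.001], [-0.003, 0.001, -1.0]]
contact_force: [0.5, 0.1, -0.5]
gripper_width: 0.0853
time: 7.72
eef_pos: [0.6494, 0.1777, 0.163]
tcp_rot: [[-1.0, 0.027, 0.001], [0.027, 1.0, 0.0], [-0.001, 0.0, -1.0]]
contact_force: [0.3, 0.5, 0.9]
gripper_width: 0.0858
at [0.6494 0.1777 0.163 ] xang 178.45 grip 0.0858 F [0.3 0.5 0.9] t 7.725
tool delta mm [  3.5  35.2 128. ]
wrist 1584 [0.6169 0.1844 0.058 ] [0.6779 0.2455 0.0675] [0.6474 0.2149 0.0628]
scene 170 [0.6163 0.1804 0.0581] [0.679  0.2411 0.0699] [0.6476 0.2108 0.064 ]
side 204 [0.6178 0.1842 0.058 ] [0.678  0.2469 0.07  ] [0.6479 0.2155 0.064 ]
```

View pics/wrist4.png

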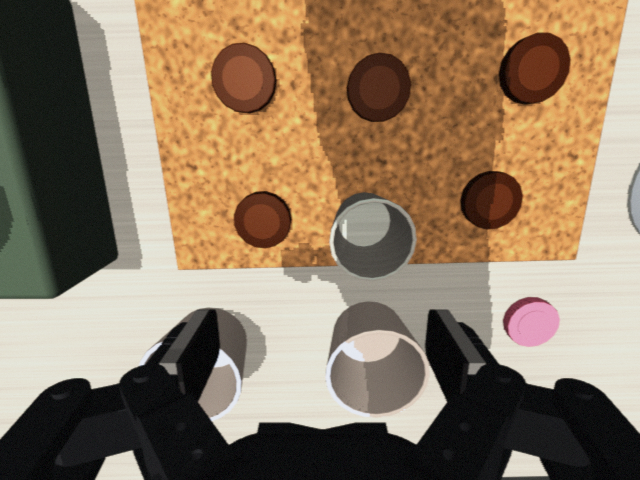

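The steel cup's rim is at (373,238), and the position is (0.6475, 0.2145). It's clear of the white cup at (376,370).

```bash
python3 -m pendant '[[[0.0854,0.003,0.037,0,0],[0.0854,0,0,0.04,0],[0.0854,0,0,0.04,0],[0.0854,0,0,0.03,0],[0.0854,0,0,0.018,0]]]'
python3 -m pendant '[[[0.0854,0,0,0,0],[0.06,0,0,0,0],[0.05,0,0,0,0],[0.05,0,0,0,0],[0.05,0,0,0,0]]]'
python3 - <<'E'
from h import *
need(.6475,.2145,.035)
shot('side','s5.png')
E
```

```text
time: 8.5
eef_pos: [0.6468, 0.2151, 0.0327]
tcp_rot: [[-1.0, 0.027, -0.001], [0.027, 1.0, -0.0], [0.001, -0.0, -1.0]]
contact_force: [0.3, 1.0, -0.3]
gripper_width: 0.0855
time: 9.12
eef_pos: [0.648, 0.2152, 0.0357]
tcp_rot: [[-1.0, 0.027, 0.003], [0.027, 1.0, 0.0], [-0.003, 0.001, -1.0]]
contact_force: [-1.4, -1.7, 9.8]
gripper_width: 0.0599
at [0.648  0.2152 0.0357] xang 178.47 grip 0.0599 F [-1.4 -1.7  9.8] t 9.125
tool delta mm [ 0.5 -0.7  0.7]
```

View pics/s5.png

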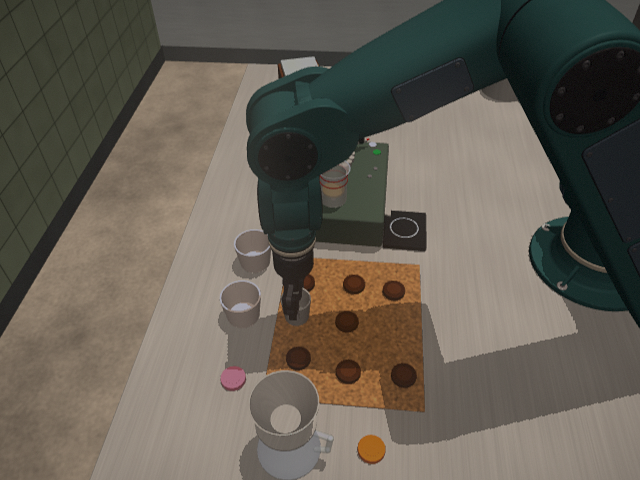

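```bash
python3 -m pendant '[[[0.05,0,0,-0.03,0],[0.05,0,0,-0.05,0],[0.05,0.02,0,-0.04,0],[0.05,0.05,-0.04,0,0],[0.05,0.05,-0.05,0,0]]]'
python3 -m pendant '[[[0.05,0.05,-0.05,0,0],[0.05,0.05,-0.05,0,0],[0.05,0,-0.05,0,0],[0.05,0,-0.038,0,0],[0.05,0,0,0,0]]]'
python3 - <<'E'
from h import *
need(.421,-.057,.047)
d=shot('wrist','w6.png'); shot('side','s6.png')
E
```

```text
time: 9.8
eef_pos: [0.5308, 0.1345, 0.1547]
tcp_rot: [[-1.0, 0.025, 0.002], [0.025, 1.0, 0.0], [-0.002, 0.0, -1.0]]
contact_force: [1.6, -1.9, -1.2]
gripper_width: 0.0597
time: 10.42
eef_pos: [0.439, -0.0411, 0.1545]
tcp_rot: [[-1.0, 0.03, 0.002], [0.03, 1.0, -0.001], [-0.002, -0.001, -1.0]]
contact_force: [-0.4, 0.5, -1.1]
gripper_width: 0.0595
at [ 0.439  -0.0411  0.1545] xang 178.29 grip 0.0595 F [-0.4  0.5 -1.1] t 10.425
tool delta mm [ 17.7 -16.3 107.5]
```

View pics/w6.png

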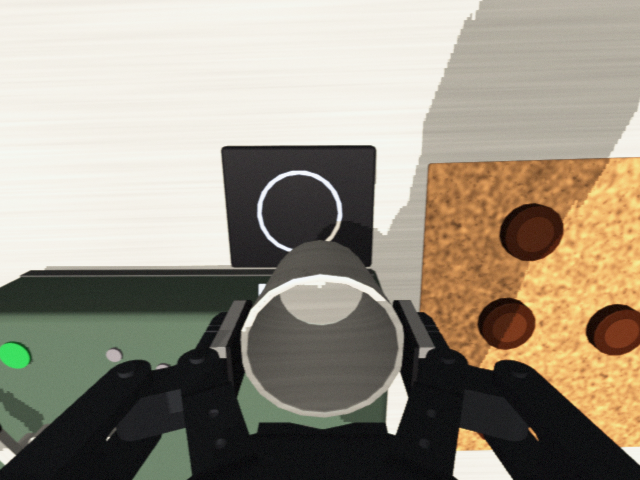

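The cup is held upright, and the white ring is visible at (299,211).

```bash
python3 - <<'E'
from h import *
d=shot('wrist'); print(plane(d,299.5,211,.015))
E
python3 -m pendant '[[[0.05,0.018,-0.016,0,0],[0.05,0,0,0.02,0],[0.05,0,0,0.025,0],[0.05,0,0,0.02,0],[0.05,0,0,0,0]]]'
python3 - <<'E'
from h import *
need(.421,-.057,.048); shot('side','s7.png')
E
```

```text
[ 0.42335771 -0.05591612  0.015     ]
time: 11.2
eef_pos: [0.4197, -0.0535, 0.0879]
tcp_rot: [[-1.0, 0.025, -0.002], [0.025, 1.0, 0.001], [0.002, 0.001, -1.0]]
contact_force: [-0.8, -0.4, -1.6]
gripper_width: 0.0597
at [ 0.4197 -0.0535  0.0879] xang 178.56 grip 0.0597 F [-0.8 -0.4 -1.6] t 11.2
tool delta mm [-1.5 -3.5 39.9]
```

View pics/s7.png

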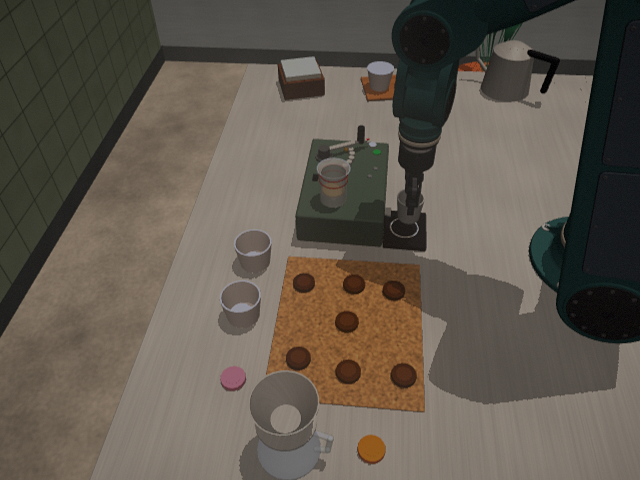

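```bash
python3 -m pendant '[[[0.05,-0.001,-0.003,0.0,0],[0.05,0,0,0.015,0],[0.05,0,0,0.015,0],[0.05,0,0,0.008,0],[0.05,0,0,0.002,0]]]'
python3 -m pendant '[[[0.05,0,0,0.0,0],[0.05,0,0,0,0],[0.05,0,0,0.0,0],[0.065,0,0,0,0],[0.075,0,0,0,0]]]'
python3 - <<'E'
from h import *
need(.421,-.057,.048)
E
```

```text
time: 11.88
eef_pos: [0.4214, -0.0577, 0.0487]
tcp_rot: [[-1.0, 0.027, 0.0], [0.027, 1.0, -0.0], [-0.0, -0.0, -1.0]]
contact_force: [-0.0, -0.0, -2.1]
gripper_width: 0.0598
time: 12.5
eef_pos: [0.4213, -0.0577, 0.0487]
tcp_rot: [[-1.0, 0.027, 0.0], [0.027, 1.0, -0.0], [-0.0, -0.0, -1.0]]
contact_force: [0.1, -0.6, 0.4]
gripper_width: 0.0748
at [ 0.4213 -0.0577  0.0487] xang 178.48 grip 0.0748 F [ 0.1 -0.6  0.4] t 12.5
tool delta mm [0.3 0.7 0.7]
```

```bash
python3 -m pendant '[[[0.0854,0,0,-0.02,0],[0.0854,0,0,-0.05,0],[0.0854,0,0,-0.04,0],[0.0854,-0.02,0.04,0,0],[0.0854,-0.02,0.05,0,0]]]'
python3 -m pendant '[[[0.07,-0.01,0.05,0,0],[0.07,0,0.02,0,0],[0.07,0,0,0,0],[0.07,0,0,0,0],[0.07,0,0,0,0]]]'
cat > look.py <<'E'
import sys
from meas import *
def run(tag):
    for n in ['wrist','scene','side']:
        d=shot(n,f'{n}{tag}.png'); P=cloud(d)
        if n=='wrist':
            for o in discs(d): print(n,*o)
            m=(P[...,2]>.069)&(P[...,2]<.081)&(np.hypot(P[...,0]-.424,P[...,1]+.057)<.04)
        else:
            for o in discs(d):
                if .35<o[2][0]<.7 and 0<o[2][1]<.45: print(n,o[0],o[2])
            m=(P[...,2]>.069)&(P[...,2]<.081)&(np.hypot(P[...,0]-.424,P[...,1]+.057)<.04)
        q=P[m]
        if len(q)>20: print(n,'cup',len(q),q.min(0).round(4),q.max(0).round(4),((q.min(0)+q.max(0))/2).round(4))
if __name__=='__main__':
    need(*map(float,sys.argv[2:5])); run(sys.argv[1])
E
python3 look.py 8 .4475 .1315 .006
```

```text
time: 13.12
eef_pos: [0.4646, 0.0318, 0.1593]
tcp_rot: [[-1.0, 0.029, 0.002], [0.029, 1.0, -0.0], [-0.002, -0.0, -1.0]]
contact_force: [1.1, -0.9, -0.5]
gripper_width: 0.0853
time: 13.75
eef_pos: [0.4754, 0.1001, 0.1586]
tcp_rot: [[-1.0, 0.028, 0.0], [0.028, 1.0, -0.0], [-0.0, -0.0, -1.0]]
contact_force: [1.3, -0.1, 0.0]
gripper_width: 0.0697
at [0.4754 0.1001 0.1586] xang 178.41 grip 0.0697 F [ 1.3 -0.1  0. ] t 13.75
tool delta mm [ 28.8  30.6 152.6]
wrist [610.  161.2] [55, 61, 1537] [0.4284 0.332  0.011 ] [0.4283 0.3342 0.016 ] 0.0173
wrist [372.4 192.1] [36, 58, 1251] [0.4477 0.1432 0.011 ] [0.4473 0.1416 0.0163] 0.0178
wrist [592.2 280.3] [62, 51, 1491] [0.5316 0.3386 0.011 ] [0.5323 0.3391 0.0159] 0.0173
wrist [349.4 289.1] [53, 53, 2084] [0.534  0.1239 0.011 ] [0.5332 0.1231 0.0162] 0.0178
wrist [462.2 296.2] [57, 53, 2228] [0.5439 0.225  0.011 ] [0.5429 0.2235 0.016 ] 0.0178
wrist [558.4 365.2] [47, 37, 644] [0.6197 0.324  0.011 ] [0.6245 0.3208 0.0157] 0.0172
wrist [354.5 387.8] [47, 46, 1027] [0.6404 0.1283 0.011 ] [0.6417 0.1283 0.0158] 0.0174
wrist cup 3009 [ 0.3903 -0.0877  0.069 ] [ 0.464  -0.0256  0.079 ] [ 0.4272 -0.0566  0.074 ]
scene [352.7 227. ] [0.447 0.13  0.011]
scene [436.1 241.3] [0.4275 0.3361 0.011 ]
scene [338.9 254. ] [0.5316 0.1192 0.011 ]
scene [378.8 268.7] [0.5423 0.221  0.011 ]
scene [428.2 277.9] [0.532  0.3374 0.011 ]
scene [328.1 294.6] [0.6423 0.1261 0.011 ]
scene [410.7 313. ] [0.631  0.3172 0.011 ]
scene cup 172 [ 0.3886 -0.0913  0.0692] [ 0.4632 -0.0296  0.0805] [ 0.4259 -0.0605  0.0749]
side [303.3 281.8] [0.6438 0.1279 0.011 ]
side [354.1 283.3] [0.5333 0.1225 0.011 ]
side [393.6 289.6] [0.4479 0.1327 0.011 ]
side [346.  320.5] [0.5444 0.2232 0.011 ]
side [297.8 357.7] [0.6318 0.3202 0.011 ]
side [347.8 371.1] [0.5335 0.3409 0.011 ]
side [403.3 374.8] [0.4286 0.3392 0.011 ]
side cup 142 [ 0.3914 -0.0913  0.0691] [ 0.4441 -0.0232  0.0789] [ 0.4177 -0.0573  0.074 ]
```

View pics/wrist8.png

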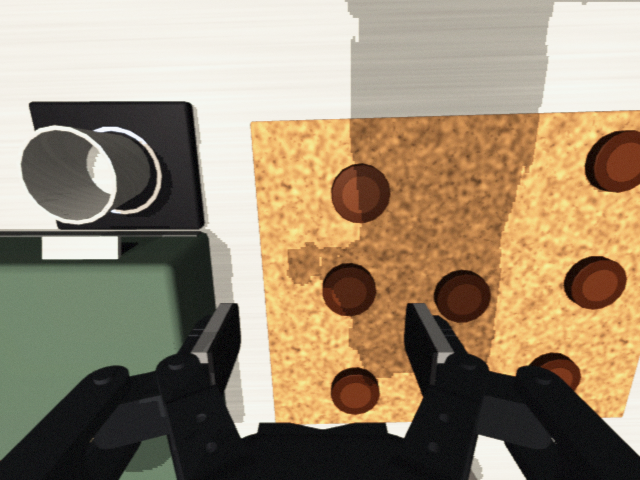

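View pics/side8.png

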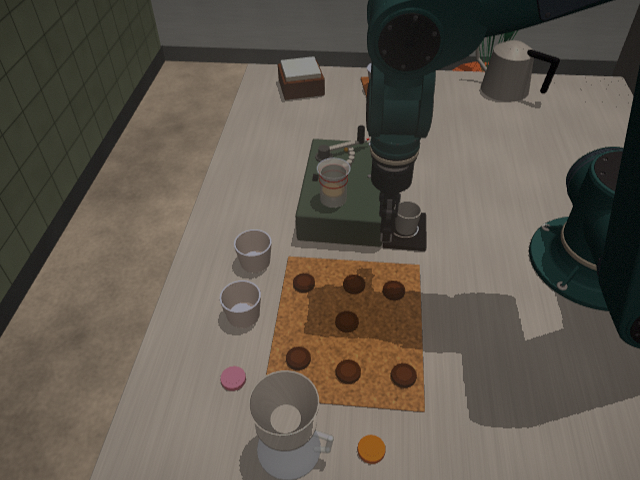

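Disc A is at about (360,193) in the wrist view and the cup stands on the ring. Grasping disc A next.

```bash
python3 -m pendant '[[[0.07,0.029,0.031,0.02,0],[0.07,0,0,0.04,0],[0.07,0,0,0.04,0],[0.07,0,0,0.03,0],[0.07,0,0,0.016,0]]]'
python3 - <<'E'
from h import *
need(.4475,.1315,.007)
d=shot('wrist','w9.png')
E
```

```text
time: 14.52
eef_pos: [0.4466, 0.1324, 0.0112]
tcp_rot: [[-1.0, 0.027, -0.002], [0.027, 1.0, -0.0], [0.002, -0.0, -1.0]]
contact_force: [-0.1, 0.0, 1.0]
gripper_width: 0.0703
at [0.4466 0.1324 0.0112] xang 178.45 grip 0.0703 F [-0.1  0.   1. ] t 14.525
tool delta mm [-0.9 -0.8  4.2]
```

View pics/w9.png

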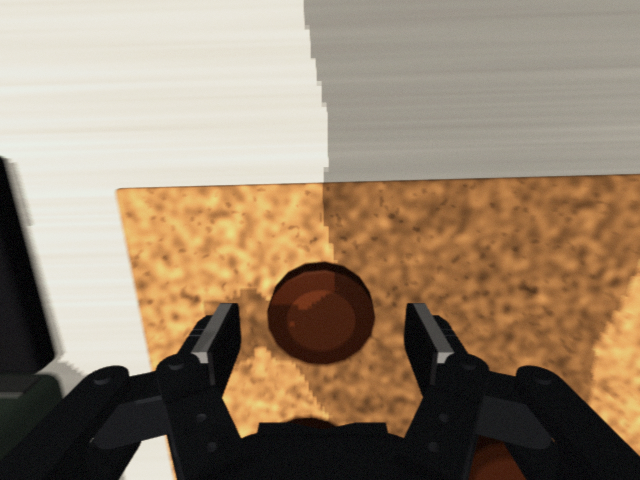

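```bash
python3 -m pendant '[[[0.07,-0.001,0,0.004,0],[0.05,0,0,0,0],[0.04,0,0,0,0],[0.04,0,0,0,0],[0.04,0,0,0,0]]]'
python3 -m pendant '[[[0.04,0,0,-0.02,0],[0.04,0,0,-0.05,0],[0.04,0,0,-0.06,0],[0.04,0,0,-0.06,0],[0.04,0,0,0,0]]]'
python3 - <<'E'
from h import *
need(.594,-.064,.20)
d=shot('wrist','w10.png'); d=shot('scene')
cv2.imwrite('pics/sc10.png',cv2.resize(d['image'][60:300,200:520,::-1],None,fx=2.4,fy=2.4))
E
```

```text
time: 15.2
eef_pos: [0.4488, 0.1327, 0.0098]
tcp_rot: [[-1.0, 0.027, 0.002], [0.027, 1.0, 0.0], [-0.002, 0.0, -1.0]]
contact_force: [-3.3, -0.5, 13.1]
gripper_width: 0.0446
time: 15.82
eef_pos: [0.4502, 0.1329, 0.2031]
tcp_rot: [[-1.0, 0.027, 0.008], [0.027, 1.0, 0.001], [-0.008, 0.001, -1.0]]
contact_force: [0.2, -0.9, -1.5]
gripper_width: 0.0443
at [0.4502 0.1329 0.2031] xang 178.48 grip 0.0443 F [ 0.2 -0.9 -1.5] t 15.825
tool delta mm [-148.9 -193.1    4.1]
```

View pics/w10.png

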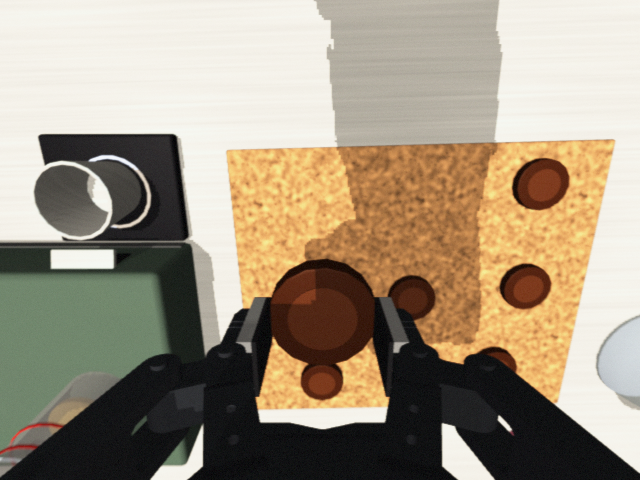

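View pics/sc10.png

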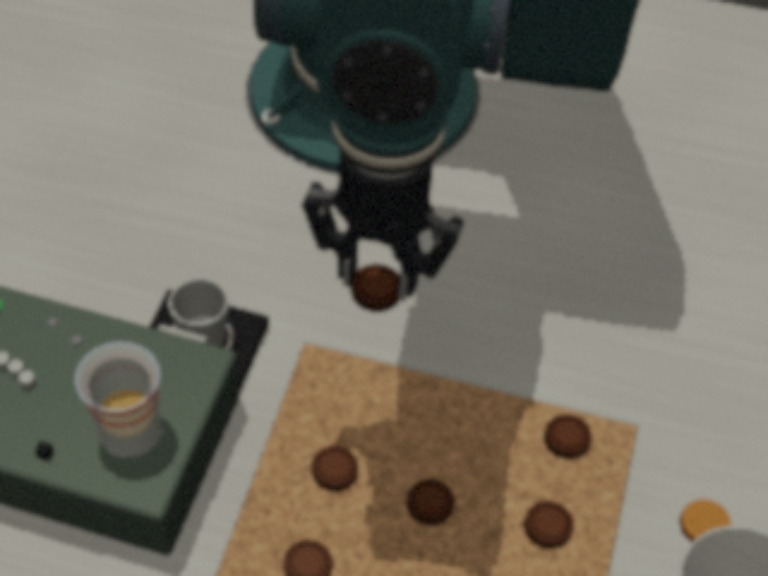

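The disc is held flat and centred between the pads at (322,313). I'll measure its pose in the hand from depth, then move over the tube.

```bash
cat > hand.py <<'E'
from h import *
def hand(d,s):
    P=cloud(d); T=np.array(s['tcp_rot']); L=(P-np.array(s['eef_pos']))@T   # tool frame
    hsv=cv2.cvtColor(d['image'],cv2.COLOR_RGB2HSV)
    m=(hsv[...,1]>100)&((hsv[...,0]<14)|(hsv[...,0]>172))&(np.hypot(L[...,0],L[...,1])<.035)&(abs(L[...,2])<.025)
    q=L[m]; top=q[(q[:,2]<np.percentile(q[:,2],5)+.003)]
    print('hand disc n',len(q),'min',q.min(0).round(4),'max',q.max(0).round(4),'xy mid top',((top.min(0)+top.max(0))/2).round(4))
    A=np.c_[top[:,:2],np.ones(len(top))]; c=np.linalg.lstsq(A,top[:,2],rcond=None)[0]; print('plane slope',c.round(4))
def tube(d):
    hsv=cv2.cvtColor(d['image'],cv2.COLOR_RGB2HSV); P=cloud(d)
    m=(np.hypot(P[...,0]-.594,P[...,1]+.064)<.022)&(P[...,2]>.09)&(P[...,2]<.21)
    q=P[m]; print('in tube n',len(q),np.percentile(q,[10,25,50,75,90],axis=0).round(4).tolist())
    a=(P[...,2]>.172)&(P[...,2]<.186)&(np.hypot(P[...,0]-.594,P[...,1]+.064)<.05)&(np.hypot(P[...,0]-.594,P[...,1]+.064)>.025); q=P[a]
    if len(q)>10: print('rim',len(q),((q.min(0)+q.max(0))/2).round(4),(q.max(0)-q.min(0)).round(4))
E
python3 - <<'E'
from hand import *
s=r.get_state(); d=shot('wrist'); hand(d,s)
E
python3 -m pendant '[[[0.04,-0.03,-0.02,-0.01,0],[0.04,-0.04,-0.05,0,0],[0.04,-0.04,-0.06,0,0],[0.04,-0.038,-0.05,0,0],[0.04,0,-0.013,0,0]]]'
python3 -m pendant '[[[0.04,0,0,0,0],[0.04,0,0,0,0],[0.04,0,0,0,0],[0.04,0,0,0,0],[0.04,0,0,0,0]]]'
python3 - <<'E'
from hand import *
s=r.get_state(); d=shot('wrist','w11.png'); hand(d,s)
need(.594,-.064,.184)
for n in ['scene','side']: d=shot(n,n+'11.png'); tube(d)
E
```

```text
hand disc n 8967 min [-0.0229 -0.0311 -0.025 ] max [0.025  0.0299 0.0043] xy mid top [ 0.001  -0.0006 -0.0154]
plane slope [ 0.0046  0.0019 -0.0079]
time: 16.6
eef_pos: [0.5859, -0.0574, 0.206]
tcp_rot: [[-1.0, 0.029, -0.003], [0.029, 1.0, 0.0], [0.003, 0.0, -1.0]]
contact_force: [-0.2, 0.2, -1.1]
gripper_width: 0.044
time: 17.23
eef_pos: [0.5848, -0.0542, 0.2087]
tcp_rot: [[-1.0, 0.026, 0.0], [0.026, 1.0, -0.0], [-0.0, -0.0, -1.0]]
contact_force: [-0.0, 0.3, -0.4]
gripper_width: 0.0441
hand disc n 8751 min [-0.0221 -0.0211 -0.0235] max [0.0251 0.0234 0.0023] xy mid top [ 0.0014  0.0012 -0.0147]
plane slope [ 0.0046  0.0008 -0.0079]
at [ 0.5848 -0.0543  0.2086] xang 178.5 grip 0.0444 F [ 0.1  0.2 -0.4] t 17.275
tool delta mm [-9.4 -9.5 24.6]
in tube n 81 [[0.5748, -0.0819, 0.1204], [0.5787, -0.0766, 0.1212], [0.5836, -0.0702, 0.1224], [0.5909, -0.0637, 0.1243], [0.6042, -0.0582, 0.2075]]
rim 210 [ 0.6007 -0.067   0.1789] [0.0598 0.0755 0.0136]
in tube n 3 [[0.6063, -0.0606, 0.2052], [0.6066, -0.0563, 0.2061], [0.6071, -0.0491, 0.2075], [0.6071, -0.0491, 0.2087], [0.6071, -0.049, 0.2095]]
rim 158 [ 0.5944 -0.0587  0.1785] [0.0734 0.0724 0.0129]
```

View pics/w11.png

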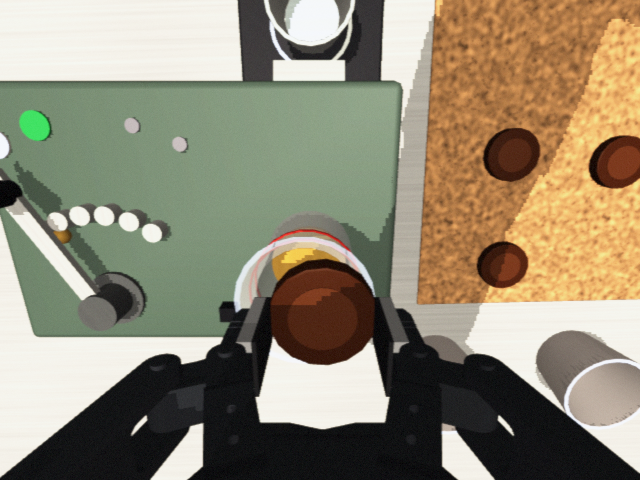

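```bash
python3 -m pendant '[[[0.04,-0.011,-0.0095,0,0],[0.04,0,0,0.012,0],[0.04,0,0,0.012,0],[0.04,0,0,0,0],[0.04,0,0,0,0]]]'
python3 - <<'E'
from hand import *
need(.5955,-.064,.184)
s=r.get_state(); d=shot('wrist','w12.png'); hand(d,s)
for n in ['scene','side']: d=shot(n);cv2.imwrite(f'pics/{n}12.png',cv2.resize(d['image'][120:280,160:440,::-1],None,fx=2.8,fy=2.8))
E
```

```text
time: 18.0
eef_pos: [0.5955, -0.0642, 0.1846]
tcp_rot: [[-1.0, 0.027, -0.0], [0.027, 1.0, 0.0], [0.0, 0.0, -1.0]]
contact_force: [0.3, 0.1, -0.3]
gripper_width: 0.0445
at [ 0.5955 -0.0642  0.1846] xang 178.48 grip 0.0445 F [ 0.3  0.1 -0.3] t 18.0
tool delta mm [0.  0.2 0.6]
hand disc n 8792 min [-0.0222 -0.026  -0.0236] max [0.0252 0.0234 0.0168] xy mid top [ 0.0013  0.0012 -0.0147]
plane slope [ 0.0038  0.0019 -0.0079]
```

View pics/side12.png

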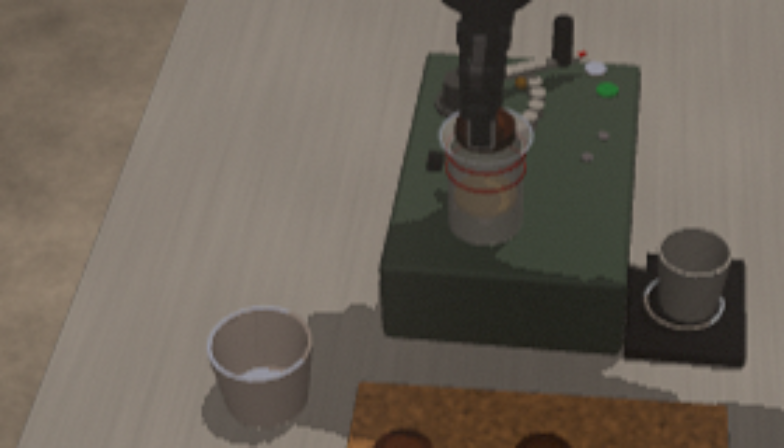

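View pics/w12.png

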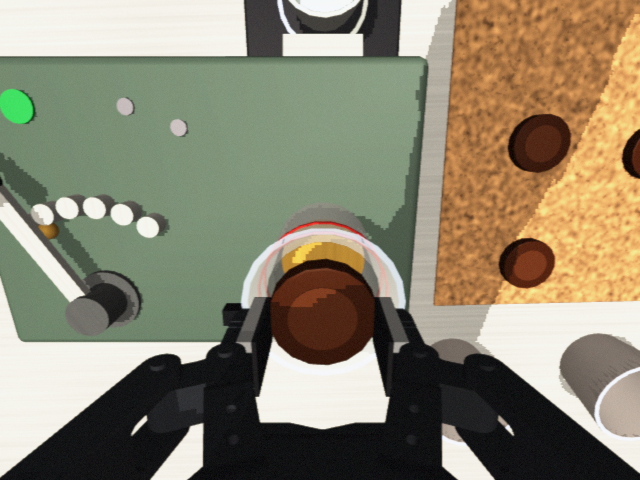

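The disc sits centred over the mouth: the rim spans columns 243–403 and the disc centre is at 322. Releasing it.

```bash
python3 -m pendant '[[[0.07,0,0,0,0],[0.07,0,0,0,0],[0.07,0,0,0,0],[0.07,0,0,0,0],[0.07,0,0,-0.02,0]]]'
python3 -m pendant '[[[0.07,0,0,-0.05,0],[0.07,-0.03,0.0,-0.03,0],[0.07,-0.04,0,0,0],[0.07,0,0,0,0],[0.07,0,0,0,0]]]'
python3 - <<'E'
from hand import *
need(.534,.1225,.007)
d=shot('wrist','w13.png'); tube(d)
for n in ['scene','side']: d=shot(n);cv2.imwrite(f'pics/{n}13.png',cv2.resize(d['image'][120:280,160:440,::-1],None,fx=2.8,fy=2.8)); tube(d)
E
```

```text
time: 18.77
eef_pos: [0.5949, -0.0642, 0.2037]
tcp_rot: [[-1.0, 0.027, -0.002], [0.027, 1.0, 0.001], [0.002, 0.001, -1.0]]
contact_force: [0.5, 0.5, 0.5]
gripper_width: 0.0698
time: 19.4
eef_pos: [0.6653, -0.0661, 0.2842]
tcp_rot: [[-1.0, 0.027, -0.001], [0.027, 1.0, 0.0], [0.001, 0.0, -1.0]]
contact_force: [-0.1, 0.8, -0.7]
gripper_width: 0.0702
at [ 0.6653 -0.0661  0.2842] xang 178.48 grip 0.0702 F [-0.1  0.8 -0.7] t 19.4
tool delta mm [136.  185.1 277.3]
in tube n 2516 [[0.5785, -0.079, 0.1325], [0.5846, -0.0728, 0.133], [0.5934, -0.0639, 0.1335], [0.6024, -0.0551, 0.1341], [0.6087, -0.0489, 0.1345]]
rim 4687 [ 0.5948 -0.0625  0.1778] [0.0749 0.0746 0.0116]
in tube n 113 [[0.5764, -0.0804, 0.1312], [0.5801, -0.077, 0.1328], [0.5861, -0.07, 0.1339], [0.5919, -0.0635, 0.1355], [0.597, -0.0582, 0.1364]]
rim 239 [ 0.593  -0.0668  0.1787] [0.0765 0.0752 0.0133]Traceback (most recent call last):
  File "<stdin>", line 4, in <module>
  File "hand.py", line 12, in tube
    q=P[m]; print('in tube n',len(q),np.percentile(q,[10,25,50,75,90],axis=0).round(4).tolist())
                                     ~~~~~~~~~~~~~^^^^^^^^^^^^^^^^^^^^^^^^^^^
    return _quantile_unchecked(
        a, q, axis, out, overwrite_input, method, keepdims, weights)
    return _ureduce(a,
                    func=_quantile_ureduce_func,
    ...<5 lines>...
                    overwrite_input=overwrite_input,
                    method=method)
    r = func(a, **kwargs)
    result = _quantile(arr,
                       quantiles=q,
    ...<2 lines>...
                       out=out,
                       weights=wgt)
    slices_having_nans = np.isnan(arr[-1, ...])
                                  ~~~^^^^^^^^^
IndexError: index -1 is out of bounds for axis 0 with size 0
```

View pics/w13.png

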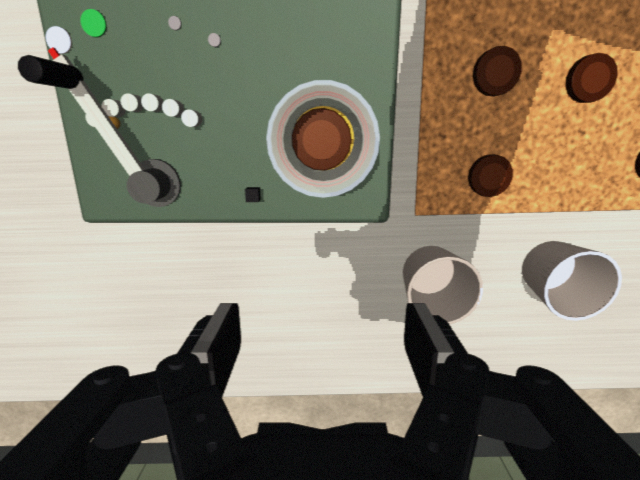

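The first disc lies flat on the follower at (322,140), with its top at z=0.1335 (12 mm higher, as expected). Next disc.

```bash
python3 -m pendant '[[[0.07,0.02,0.04,0,0],[0.07,0.03,0.05,0,0],[0.07,0.03,0.05,0,0],[0.07,0.03,0.045,0.03,0],[0.07,0.025,0,0.05,0]]]'
python3 -m pendant '[[[0.07,0,0,0.05,0],[0.07,0,0,0.03,0],[0.07,0,0,0,0],[0.07,0,0,0,0],[0.07,0,0,0,0]]]'
sed -i 's/    q=P\[m\]; print(.in tube/    q=P[m] if m.any() else np.zeros((1,3)); print("in tube/; s/in tube n.,/in tube n",/' hand.py
python3 look.py 14 .534 .1225 .008
```

```text
time: 20.18
eef_pos: [0.5345, 0.1247, 0.2052]
tcp_rot: [[-1.0, 0.024, 0.004], [0.024, 1.0, 0.001], [-0.004, 0.001, -1.0]]
contact_force: [0.7, -0.9, 0.1]
gripper_width: 0.0701
time: 20.8
eef_pos: [0.5364, 0.1223, 0.126]
tcp_rot: [[-1.0, 0.027, 0.002], [0.027, 1.0, 0.0], [-0.002, 0.0, -1.0]]
contact_force: [-1.0, -0.6, 0.1]
gripper_width: 0.0699
at [0.5364 0.1223 0.126 ] xang 178.47 grip 0.0699 F [-1.  -0.6  0.1] t 20.8
tool delta mm [2.60e+00 1.00e-01 1.18e+02]
wrist [623.5  76.2] [36, 75, 1606] [0.4307 0.3254 0.011 ] [0.4298 0.3254 0.0159] 0.017
wrist [605.  224.3] [64, 63, 1886] [0.5321 0.335  0.011 ] [0.5325 0.3368 0.0159] 0.0173
wrist [456.  242.5] [67, 63, 3203] [0.5433 0.2249 0.011 ] [0.5424 0.2235 0.0161] 0.0178
wrist [321.3 258.3] [52, 16, 427] [0.5533 0.1223 0.011 ] [0.55   0.1227 0.0175] 0.0177
wrist [559.3 338.3] [64, 54, 1637] [0.6295 0.3181 0.011 ] [0.6305 0.3186 0.0158] 0.0174
wrist [332.7 355.5] [55, 54, 1473] [0.641  0.1295 0.011 ] [0.642  0.1286 0.0158] 0.0175
wrist cup 1232 [ 0.4057 -0.0445  0.069 ] [ 0.4616 -0.025   0.0783] [ 0.4337 -0.0348  0.0737]
scene [436.2 241.4] [0.4277 0.3362 0.011 ]
scene [338.9 254.7] [0.5335 0.1198 0.011 ]
scene [379.1 268.6] [0.5418 0.2216 0.011 ]
scene [428.1 278. ] [0.5323 0.3372 0.011 ]
scene [327.9 294.8] [0.6429 0.1258 0.011 ]
scene [410.5 313. ] [0.6312 0.3169 0.011 ]
scene cup 169 [ 0.3891 -0.0908  0.069 ] [ 0.4638 -0.0305  0.081 ] [ 0.4264 -0.0606  0.075 ]
side [304. 282.] [0.6422 0.1286 0.011 ]
side [353.8 283.8] [0.5338 0.1239 0.011 ]
side [346.3 320.4] [0.5437 0.2228 0.011 ]
side [297.8 357.9] [0.6319 0.3206 0.011 ]
side [347.6 371.1] [0.5337 0.3409 0.011 ]
side [403.3 374.9] [0.4286 0.3393 0.011 ]
side cup 177 [ 0.3912 -0.0897  0.069 ] [ 0.4623 -0.0258  0.0788] [ 0.4268 -0.0577  0.0739]
```

View pics/wrist14.png

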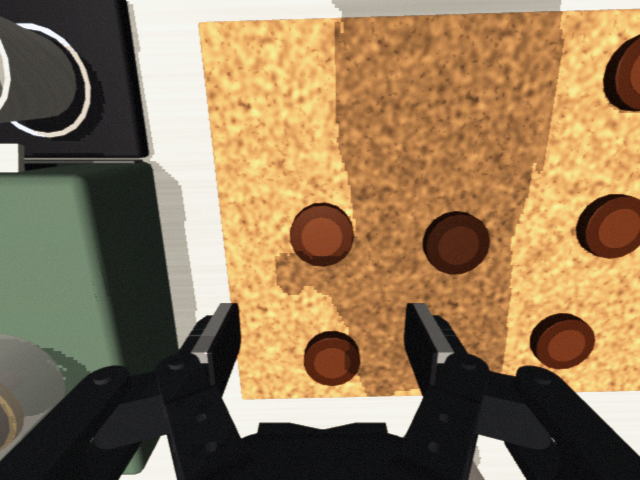

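The target disc is at (321,234), centred between the fingers.

```bash
python3 -m pendant '[[[0.07,0.002,0,0.04,0],[0.07,0,0,0.04,0],[0.07,0,0,0.03,0],[0.07,0,0,0.009,0],[0.07,0,0,0,0]]]'
python3 -m pendant '[[[0.05,0,0,0,0],[0.04,0,0,0,0],[0.04,0,0,0,0],[0.04,0,0,0,0],[0.04,0,0,-0.02,0]]]'
python3 -m pendant '[[[0.04,0,0,-0.05,0],[0.04,0,0,-0.06,0],[0.04,0,0,-0.06,0],[0.04,0,0,-0.01,0],[0.04,0,0,0,0]]]'
python3 - <<'E'
from hand import *
need(.5955,-.064,.21)
s=r.get_state(); d=shot('wrist','w15.png'); hand(d,s)
E
```

```text
time: 21.58
eef_pos: [0.5338, 0.1224, 0.0059]
tcp_rot: [[-1.0, 0.027, 0.0], [0.027, 1.0, 0.0], [-0.0, 0.0, -1.0]]
contact_force: [-0.1, -0.2, -0.2]
gripper_width: 0.07
time: 22.2
eef_pos: [0.5333, 0.1223, 0.026]
tcp_rot: [[-1.0, 0.027, -0.001], [0.027, 1.0, -0.0], [0.001, -0.0, -1.0]]
contact_force: [0.3, -0.0, 0.1]
gripper_width: 0.0451
time: 22.82
eef_pos: [0.5338, 0.1224, 0.2061]
tcp_rot: [[-1.0, 0.027, 0.002], [0.027, 1.0, 0.0], [-0.002, 0.0, -1.0]]
contact_force: [-0.8, -0.4, -0.3]
gripper_width: 0.0448
at [0.5338 0.1224 0.2061] xang 178.48 grip 0.0448 F [-0.8 -0.4 -0.3] t 22.825
tool delta mm [ -66.6 -184.7   -3.8]
hand disc n 9204 min [-0.0225 -0.023  -0.0239] max [0.0249 0.0343 0.0014] xy mid top [ 0.0011  0.0065 -0.0161]
plane slope [ 0.0034  0.0016 -0.0104]
```

View pics/w15.png

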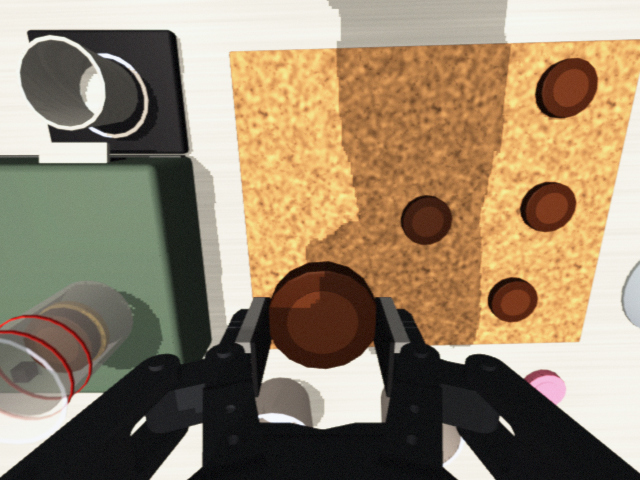

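The disc is held flat. Moving to the tube.

```bash
python3 -m pendant '[[[0.04,-0.01,-0.03,-0.005,0],[0.04,-0.016,-0.04,0,0],[0.04,-0.015,-0.045,0,0],[0.04,-0.016,-0.045,0,0],[0.04,-0.01,-0.025,0,0]]]'
python3 -m pendant '[[[0.04,0,0,0,0],[0.04,0,0,0,0],[0.04,0,0,0,0],[0.04,0,0,0.012,0],[0.04,0,0,0,0]]]'
python3 - <<'E'
from hand import *
need(.5955,-.064,.1835)
s=r.get_state(); d=shot('wrist','w16.png'); hand(d,s)
E
```

```text
time: 23.5
eef_pos: [0.5954, -0.0664, 0.2085]
tcp_rot: [[-1.0, 0.028, -0.003], [0.028, 1.0, 0.001], [0.003, 0.0, -1.0]]
contact_force: [0.1, 0.1, -0.5]
gripper_width: 0.0451
time: 24.12
eef_pos: [0.595, -0.0638, 0.1974]
tcp_rot: [[-1.0, 0.026, -0.002], [0.026, 1.0, 0.0], [0.002, 0.0, -1.0]]
contact_force: [-0.6, 0.9, 0.3]
gripper_width: 0.045
at [ 0.595  -0.0638  0.1974] xang 178.51 grip 0.045 F [-0.6  0.9  0.3] t 24.125
tool delta mm [-0.5 -0.2 13.9]
hand disc n 9171 min [-0.0225 -0.0222 -0.025 ] max [0.0248 0.0238 0.0018] xy mid top [ 0.0011  0.0008 -0.0167]
plane slope [ 0.0038 -0.0001 -0.0104]
```

```bash
python3 -m pendant '[[[0.04,0,0,0.007,0],[0.04,0,0,0.006,0],[0.04,0,0,0,0],[0.04,0,0,0,0],[0.04,0,0,0,0]]]'
python3 -m pendant '[[[0.07,0,0,0,0],[0.07,0,0,0,0],[0.07,0,0,0,0],[0.07,0,0,0,0],[0.07,0,0,-0.02,0]]]'
python3 -m pendant '[[[0.07,0,0,-0.05,0],[0.07,-0.03,0.0,-0.03,0],[0.07,-0.04,0,0,0],[0.07,0,0,0,0],[0.07,0,0,0,0]]]'
python3 - <<'E'
from hand import *
need(.5425,.223,.007)
d=shot('wrist','w17.png'); tube(d)
E
```

```text
time: 24.8
eef_pos: [0.5957, -0.0644, 0.1858]
tcp_rot: [[-1.0, 0.027, 0.0], [0.027, 1.0, -0.0], [-0.0, -0.0, -1.0]]
contact_force: [0.1, -0.7, 0.3]
gripper_width: 0.0449
time: 25.42
eef_pos: [0.595, -0.0642, 0.2047]
tcp_rot: [[-1.0, 0.027, -0.002], [0.027, 1.0, 0.001], [0.002, 0.0, -1.0]]
contact_force: [-0.4, -0.1, -0.5]
gripper_width: 0.0702
time: 26.05
eef_pos: [0.6652, -0.0661, 0.2852]
tcp_rot: [[-1.0, 0.026, -0.001], [0.026, 1.0, 0.0], [0.001, 0.0, -1.0]]
contact_force: [-1.2, -0.4, 0.4]
gripper_width: 0.0702
at [ 0.6652 -0.0661  0.2852] xang 178.48 grip 0.0702 F [-1.2 -0.4  0.4] t 26.05
tool delta mm [130.1 285.7 278.3]
in tube n 2713 [[0.5787, -0.079, 0.1446], [0.5846, -0.0728, 0.145], [0.5934, -0.0639, 0.1455], [0.6024, -0.0551, 0.146], [0.6088, -0.0488, 0.1464]]
rim 4677 [ 0.5948 -0.0624  0.1779] [0.074  0.0748 0.0117]
```

View pics/w17.png

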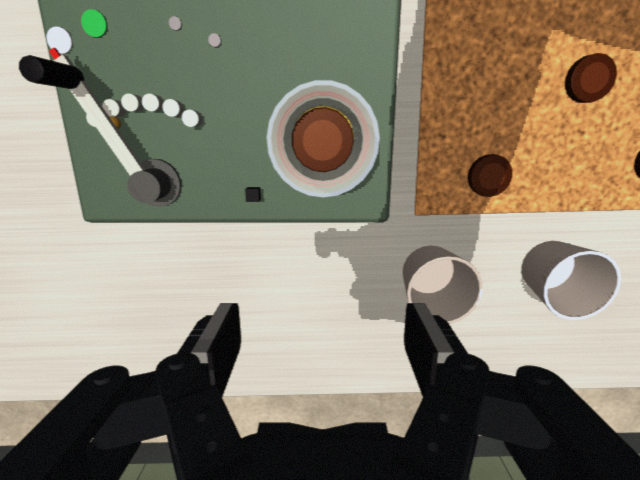

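The second disc lies flat at (323,139) with its top at 0.1455. Now the third one, at (0.5425, 0.223).

```bash
python3 -m pendant '[[[0.07,0.02,0.05,0,0],[0.07,0.03,0.06,0,0],[0.07,0.03,0.06,0,0],[0.07,0.03,0.06,0.03,0],[0.07,0.02,0.055,0.05,0]]]'
python3 -m pendant '[[[0.07,0,0,0.05,0],[0.07,0,0,0.03,0],[0.07,0,0,0,0],[0.07,0,0,0,0],[0.07,0,0,0,0]]]'
python3 look.py 18 .5425 .223 .006
```

```text
time: 26.72
eef_pos: [0.5533, 0.1959, 0.2204]
tcp_rot: [[-1.0, 0.026, 0.003], [0.026, 1.0, 0.001], [-0.003, 0.001, -1.0]]
contact_force: [1.6, 0.7, -1.0]
gripper_width: 0.0703
time: 27.35
eef_pos: [0.5555, 0.1943, 0.141]
tcp_rot: [[-1.0, 0.027, 0.002], [0.027, 1.0, 0.0], [-0.002, 0.001, -1.0]]
contact_force: [-0.0, -0.1, 0.4]
gripper_width: 0.0696
at [0.5555 0.1943 0.141 ] xang 178.46 grip 0.0696 F [-0.  -0.1  0.4] t 27.35
tool delta mm [ 14.1  28.3 135. ]
wrist [526.7  45.9] [76, 80, 2782] [0.4276 0.3387 0.011 ] [0.4288 0.3382 0.0161] 0.0175
wrist [507.6 197.8] [66, 62, 1997] [0.5323 0.3394 0.011 ] [0.5326 0.3393 0.016 ] 0.0175
wrist [358.8 215.6] [61, 62, 2921] [0.5432 0.2246 0.011 ] [0.5429 0.2241 0.0161] 0.0178
wrist [471.4 313.5] [58, 54, 2312] [0.6321 0.3215 0.011 ] [0.631  0.3189 0.016 ] 0.0177
wrist [257.5 328.3] [38, 53, 920] [0.6413 0.1368 0.011 ] [0.642  0.1357 0.0158] 0.0175
scene [436.2 241.4] [0.4277 0.3361 0.011 ]
scene [379.  268.6] [0.5418 0.2213 0.011 ]
scene [428.4 278. ] [0.532  0.3379 0.011 ]
scene [327.8 295. ] [0.6433 0.1258 0.011 ]
scene [410.6 312.9] [0.6308 0.317  0.011 ]
scene cup 177 [ 0.3883 -0.0928  0.0691] [ 0.4632 -0.03    0.0807] [ 0.4257 -0.0614  0.0749]
side [303.7 282.3] [0.6428 0.1294 0.011 ]
side [346.3 321.1] [0.5436 0.2247 0.011 ]
side [297.5 357.3] [0.6325 0.3194 0.011 ]
side [347.8 371. ] [0.5334 0.3407 0.011 ]
side [403.4 374.5] [0.4285 0.3384 0.011 ]
side cup 177 [ 0.3912 -0.0898  0.069 ] [ 0.4623 -0.0246  0.0808] [ 0.4268 -0.0572  0.0749]
```

View pics/wrist18.png

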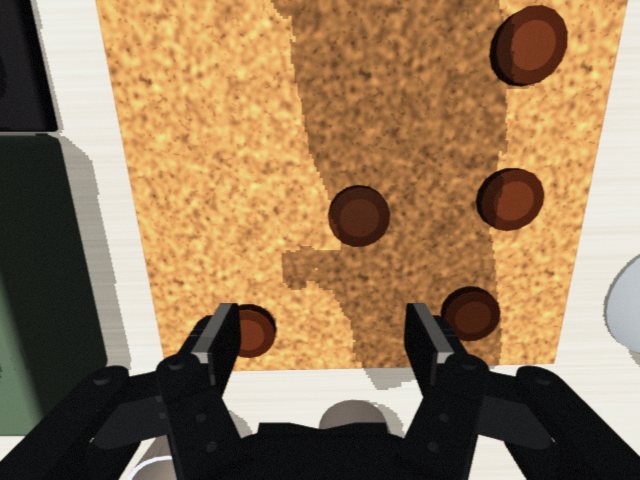

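Disc at (359,215), giving (0.5425, 0.2235).

```bash
python3 -m pendant '[[[0.07,0.014,0.029,0.03,0],[0.07,0,0,0.04,0],[0.07,0,0,0.04,0],[0.07,0,0,0.02,0],[0.07,0,0,0.004,0]]]'
python3 -m pendant '[[[0.06,0,0,0,0],[0.04,0,0,0,0],[0.04,0,0,0,0],[0.04,0,0,0,0],[0.04,0,0,-0.01,0]]]'
python3 -m pendant '[[[0.04,0,0,-0.05,0],[0.04,0,0,-0.06,0],[0.04,0,0,-0.06,0],[0.04,0,0,-0.025,0],[0.04,0,0,0,0]]]'
python3 - <<'E'
from hand import *
need(.5955,-.064,.21)
s=r.get_state(); d=shot('wrist','w19.png'); hand(d,s)
E
```

```text
time: 28.12
eef_pos: [0.5411, 0.2235, 0.0046]
tcp_rot: [[-1.0, 0.027, -0.002], [0.027, 1.0, -0.0], [0.002, -0.0, -1.0]]
contact_force: [0.5, 0.3, -0.5]
gripper_width: 0.07
time: 28.75
eef_pos: [0.5417, 0.2237, 0.0163]
tcp_rot: [[-1.0, 0.027, 0.0], [0.027, 1.0, 0.0], [-0.0, 0.0, -1.0]]
contact_force: [0.1, 0.2, -0.4]
gripper_width: 0.045
time: 29.38
eef_pos: [0.5425, 0.2239, 0.2131]
tcp_rot: [[-1.0, 0.027, 0.004], [0.027, 1.0, 0.001], [-0.004, 0.001, -1.0]]
contact_force: [0.4, -0.8, -0.4]
gripper_width: 0.0452
at [0.5425 0.2239 0.2131] xang 178.48 grip 0.0452 F [ 0.4 -0.8 -0.4] t 29.375
tool delta mm [ -60.6 -286.4    3. ]
hand disc n 9140 min [-0.0245 -0.0342 -0.0242] max [0.0235 0.0303 0.001 ] xy mid top [-0.0005 -0.0019 -0.0164]
plane slope [ 0.003   0.0019 -0.0106]
```

View pics/w19.png

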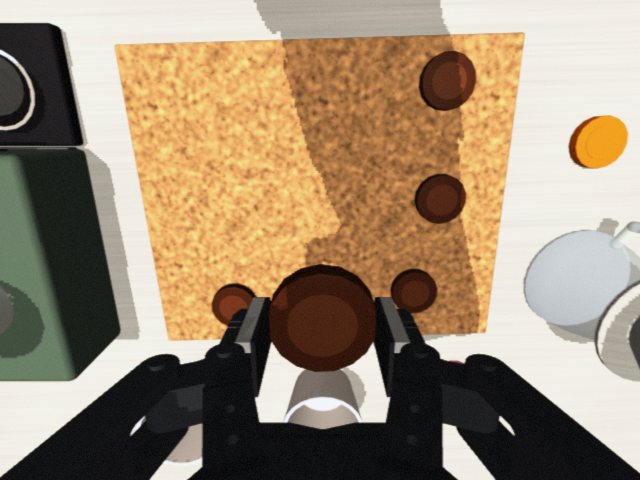

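```bash
python3 -m pendant '[[[0.04,-0.011,-0.04,0,0],[0.04,-0.012,-0.055,0,0],[0.04,-0.012,-0.055,0,0],[0.04,-0.012,-0.055,0,0],[0.04,-0.012,-0.055,0,0]]]'
python3 -m pendant '[[[0.04,0,-0.026,0,0],[0.04,0,0,0,0],[0.04,0,0,0,0],[0.04,0,0,0.01,0],[0.04,0,0,0,0]]]'
python3 - <<'E'
from hand import *
need(.594,-.064,.1835)
s=r.get_state(); d=shot('wrist','w20.png'); hand(d,s)
E
```

```text
time: 30.05
eef_pos: [0.5932, -0.0395, 0.2093]
tcp_rot: [[-1.0, 0.027, -0.002], [0.027, 1.0, 0.0], [0.002, 0.0, -1.0]]
contact_force: [1.3, 0.6, 0.7]
gripper_width: 0.0447
time: 30.68
eef_pos: [0.5925, -0.0628, 0.1994]
tcp_rot: [[-1.0, 0.025, -0.002], [0.025, 1.0, 0.0], [0.002, 0.0, -1.0]]
contact_force: [-0.1, 1.3, -0.3]
gripper_width: 0.0453
at [ 0.5925 -0.0628  0.1994] xang 178.54 grip 0.0453 F [-0.1  1.3 -0.3] t 30.675
tool delta mm [-1.6 -1.1 15.9]
hand disc n 9121 min [-0.0238 -0.0215 -0.0245] max [0.0236 0.0237 0.0014] xy mid top [-0.0002  0.0012 -0.0165]
plane slope [ 0.0042  0.0039 -0.0106]
```

```bash
python3 -m pendant '[[[0.04,-0.0015,-0.001,0.008,0],[0.04,0,0,0.007,0],[0.04,0,0,0,0],[0.04,0,0,0,0],[0.04,0,0,0,0]]]'
python3 -m pendant '[[[0.07,0,0,0,0],[0.07,0,0,0,0],[0.07,0,0,0,0],[0.07,0,0,0,0],[0.07,0,0,-0.02,0]]]'
python3 -m pendant '[[[0.07,0,0,-0.05,0],[0.07,-0.03,0.0,-0.03,0],[0.07,-0.04,0,0,0],[0.07,0,0,0,0],[0.07,0,0,0,0]]]'
python3 - <<'E'
from hand import *
need(.5425,-.2665,.24)
d=shot('wrist','w21.png'); tube(d)
P=cloud(d); m=(P[...,2]>.088)&(P[...,2]<.095)&(abs(P[...,0]-.55)<.03)&(abs(P[...,1]+.12)<.02); print('deck z',np.median(P[m][:,2]))
for n in ['scene','side']:
    d=shot(n,n+'21.png'); tube(d)
    cv2.imwrite(f'pics/{n}21c.png',cv2.resize(d['image'][120:280,160:440,::-1],None,fx=2.8,fy=2.8,interpolation=cv2.INTER_CUBIC))
E
python3 look.py 21b .54 -.26 .24 | grep cup
```

```text
time: 31.35
eef_pos: [0.5946, -0.0649, 0.1857]
tcp_rot: [[-1.0, 0.027, 0.0], [0.027, 1.0, -0.0], [-0.0, -0.0, -1.0]]
contact_force: [0.6, -0.6, -0.4]
gripper_width: 0.0451
time: 31.98
eef_pos: [0.5938, -0.0647, 0.2046]
tcp_rot: [[-1.0, 0.027, -0.002], [0.027, 1.0, 0.001], [0.002, 0.0, -1.0]]
contact_force: [0.7, -0.6, 0.8]
gripper_width: 0.0702
time: 32.6
eef_pos: [0.6641, -0.0666, 0.2851]
tcp_rot: [[-1.0, 0.026, -0.001], [0.026, 1.0, 0.0], [0.001, 0.0, -1.0]]
contact_force: [0.3, -0.0, 0.6]
gripper_width: 0.0701
at [ 0.6641 -0.0666  0.2851] xang 178.48 grip 0.0701 F [ 0.3 -0.   0.6] t 32.6
tool delta mm [ 116.2 -203.    45.2]
in tube n 2957 [[0.5786, -0.0791, 0.1566], [0.5847, -0.0728, 0.157], [0.5934, -0.064, 0.1575], [0.6024, -0.0551, 0.158], [0.6088, -0.049, 0.1585]]
rim 4638 [ 0.5948 -0.0625  0.1778] [0.0741 0.0748 0.0115]
deck z 0.09166140949909346
in tube n 221 [[0.5789, -0.0775, 0.1556], [0.5858, -0.073, 0.1567], [0.5938, -0.0649, 0.158], [0.6017, -0.0566, 0.159], [0.6074, -0.0509, 0.1599]]
rim 242 [ 0.5941 -0.0659  0.1788] [0.0753 0.0759 0.0135]
in tube n 113 [[0.5801, -0.0815, 0.1542], [0.5868, -0.0755, 0.1552], [0.5943, -0.0708, 0.1562], [0.6027, -0.0658, 0.1575], [0.6089, -0.0615, 0.1583]]
rim 278 [ 0.5942 -0.0643  0.1777] [0.0732 0.0796 0.0113]
scene cup 178 [ 0.3896 -0.0912  0.069 ] [ 0.4635 -0.0303  0.0805] [ 0.4265 -0.0607  0.0748]
side cup 175 [ 0.3914 -0.0901  0.069 ] [ 0.4625 -0.0239  0.0785] [ 0.4269 -0.057   0.0738]
```

View pics/w21.png

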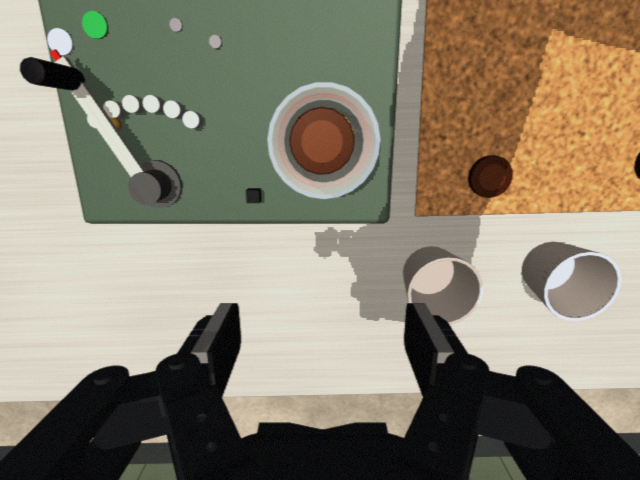

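View pics/side21c.png

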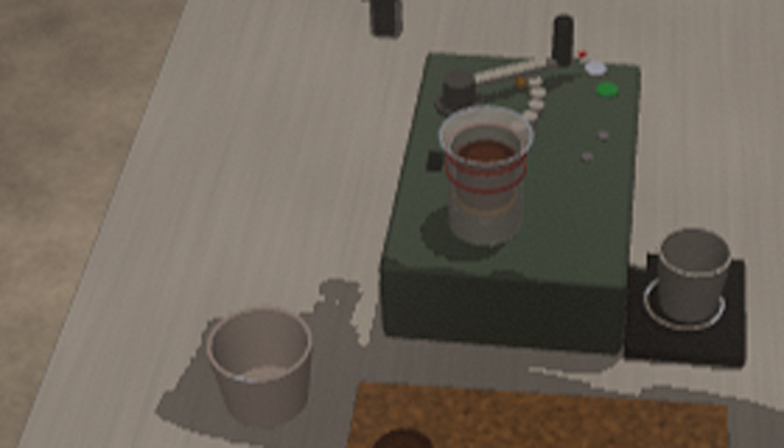

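All three discs are in, and the stack top is about 66 mm above the deck (0.1575 against the deck's 0.0917). Before going back to the lever, I'll check its angle and the white dot.

```bash
python3 - <<'E'
from h import *
d=shot('wrist'); 
print('knob',plane(d,33,69,.154).round(4),'white',plane(d,60,42,.092).round(4),'hub',plane(d,148,187,.12).round(4))
piv=np.array([.6307,-.2185]); a=-np.radians(1.5)
for th in (.25,.5):
    for L in (.1,.135): print(th,L,(piv+L*np.array([-np.cos(th+a),-np.sin(th+a)])).round(4))
E
python3 -m pendant '[[[0.07,0.02,-0.04,0,0],[0.07,0.03,-0.055,0,0],[0.07,0.03,-0.055,0,0],[0.05,0.03,-0.045,0.0,0],[0.05,0.005,-0.005,0.03,0]]]'
python3 -m pendant '[[[0.05,0,0,0.02,0],[0.05,0,0,0,0],[0.05,0,0,0,0],[0.05,0,0,0,0],[0.05,0,0,0,0]]]'
python3 - <<'E'
from h import *
need(.5424,-.2658,.121); shot('wrist','w22.png')
E
```

```text
knob [ 0.5403 -0.2646  0.154 ] white [ 0.5104 -0.2815  0.092 ] hub [ 0.6296 -0.2154  0.12  ]
0.25 0.1 [ 0.5332 -0.2407]
0.25 0.135 [ 0.4991 -0.2485]
0.5 0.1 [ 0.5417 -0.2641]
0.5 0.135 [ 0.5106 -0.2801]
time: 33.58
eef_pos: [0.5432, -0.2664, 0.2569]
tcp_rot: [[-1.0, 0.03, 0.003], [0.03, 1.0, -0.003], [-0.003, -0.002, -1.0]]
contact_force: [1.1, 0.2, 0.5]
gripper_width: 0.0497
time: 34.2
eef_pos: [0.5446, -0.2633, 0.236]
tcp_rot: [[-1.0, 0.026, 0.001], [0.026, 1.0, -0.0], [-0.001, -0.0, -1.0]]
contact_force: [0.6, -0.1, -0.6]
gripper_width: 0.0503
at [ 0.5446 -0.2633  0.236 ] xang 178.49 grip 0.0503 F [ 0.6 -0.1 -0.6] t 34.2
tool delta mm [  2.2  -2.5 115. ]
```

View pics/w22.png

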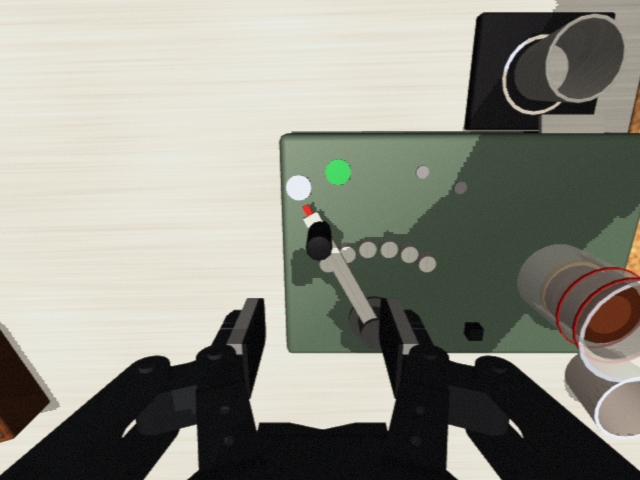

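The lever is at the white dot (pointer tip at (307,210), dot at (299,188)). The knob measures within 2 mm of where +0.50 should put it. Gripping the knob and leading it to +0.25.

```bash
python3 -m pendant '[[[0.05,0.002,-0.002,0.03,0],[0.05,0,0,0.04,0],[0.05,0,0,0.03,0],[0.05,0,0,0.013,0],[0.05,0,0,0,0]]]'
python3 -m pendant '[[[0.03,0,0,0,0],[0.01,0,0,0,0],[0.01,0,0,0,0],[0.01,0,0,0,0],[0.01,0,0,0,0]]]'
python3 -m pendant '[[[0.01,0.0035,0.007,0,0],[0.01,0.0033,0.0084,0,0],[0.01,0.0023,0.0077,0,0],[0.01,0,0,0,0],[0.01,0,0,0,0]]]'
python3 -m pendant '[[[0.03,0,0,0,0],[0.05,0,0,0,0],[0.05,0,0,0,0],[0.05,0,0,0,0],[0.05,0,0,-0.02,0]]]'
python3 -m pendant '[[[0.05,0,0,-0.05,0],[0.05,0,0,-0.05,0],[0.05,0,0,-0.03,0],[0.05,0,0,0,0],[0.05,0,0,0,0]]]'
python3 - <<'E'
from hand import *
need(.5332,-.2407,.121); d=shot('wrist','w23.png'); tube(d)
E
python3 look.py 23b .54 -.26 .24 | grep cup
```

```text
time: 34.88
eef_pos: [0.5422, -0.2652, 0.1224]
tcp_rot: [[-1.0, 0.027, -0.0], [0.027, 1.0, 0.0], [0.0, 0.0, -1.0]]
contact_force: [0.4, 0.2, 1.2]
gripper_width: 0.0501
time: 35.5
eef_pos: [0.5428, -0.2656, 0.1237]
tcp_rot: [[-1.0, 0.027, 0.002], [0.027, 1.0, -0.001], [-0.002, -0.001, -1.0]]
contact_force: [-0.1, -0.3, 5.5]
gripper_width: 0.0163
time: 36.12
eef_pos: [0.5322, -0.2423, 0.1236]
tcp_rot: [[-1.0, 0.027, -0.002], [0.027, 1.0, -0.002], [0.002, -0.002, -1.0]]
contact_force: [-14.8, -1.3, 12.9]
gripper_width: 0.0166
time: 36.75
eef_pos: [0.5332, -0.2415, 0.1416]
tcp_rot: [[-1.0, 0.027, -0.002], [0.027, 1.0, 0.001], [0.002, 0.001, -1.0]]
contact_force: [0.8, -0.7, 0.3]
gripper_width: 0.0499
time: 37.38
eef_pos: [0.5336, -0.2418, 0.2715]
tcp_rot: [[-1.0, 0.027, -0.001], [0.027, 1.0, 0.001], [0.001, 0.001, -1.0]]
contact_force: [0.4, 0.2, -0.5]
gripper_width: 0.0499
at [ 0.5336 -0.2418  0.2715] xang 178.48 grip 0.0499 F [ 0.4  0.2 -0.5] t 37.375
tool delta mm [  0.3   1.  150.5]
in tube n 1737 [[0.5811, -0.0753, 0.1568], [0.5873, -0.0692, 0.1572], [0.5957, -0.0611, 0.1576], [0.604, -0.0536, 0.158], [0.6096, -0.0479, 0.1585]]
rim 3385 [ 0.5947 -0.0624  0.1778] [0.0756 0.0753 0.0117]
wrist cup 1506 [ 0.3908 -0.088   0.069 ] [ 0.4637 -0.0262  0.0788] [ 0.4272 -0.0571  0.0739]
scene cup 177 [ 0.3902 -0.0918  0.069 ] [ 0.4637 -0.0304  0.081 ] [ 0.4269 -0.0611  0.075 ]
side cup 180 [ 0.3911 -0.0909  0.069 ] [ 0.4623 -0.0232  0.0798] [ 0.4267 -0.057   0.0744]
```

View pics/w23.png

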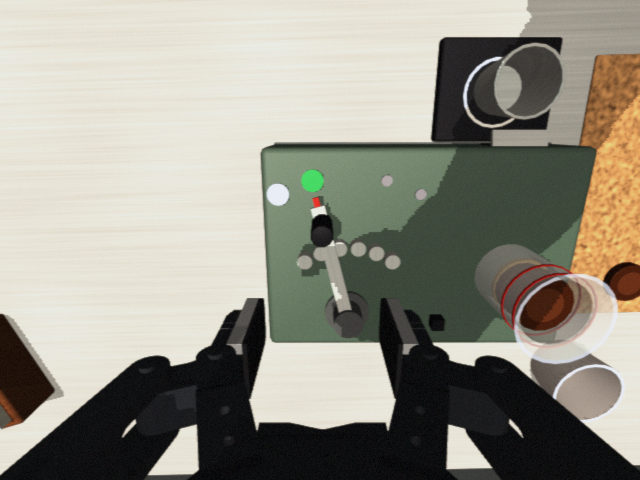

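The pointer tip at (317,202) now aims at the green dot (312,181), and the stack and cup haven't changed. One numeric check, then I'll hand in.

```bash
python3 - <<'E'
from h import *
d=shot('wrist'); k=plane(d,321,238,.154); g=plane(d,312.5,181,.092); piv=np.array([.6307,-.2185])
print('knob',k.round(4),'green',g.round(4))
for p in (k,g): print(np.arctan2(-(p[1]-piv[1]),-(p[0]-piv[0])))
d=shot('side'); P=cloud(d)
for c in [(.761,.067),(.7596,.218)]:
    m=(P[...,2]>.058)&(P[...,2]<.068)&(np.hypot(P[...,0]-c[0],P[...,1]-c[1])<.055);q=P[m];print(((q.min(0)+q.max(0))/2).round(4))
E
```

```text
knob [ 0.5344 -0.2414  0.154 ] green [ 0.4994 -0.2482  0.092 ]
0.23383272816824316
0.22261715466414483
[0.7623 0.0673 0.0629]
[0.7599 0.2198 0.063 ]
```

```bash
python3 -c "
from rig import workorder
print(workorder.sign_off())"
```

```text
the job is handed in; nothing more can be done
None
```

The chocolate shaver is ready and the job is handed in, at about 37.5 s on the robot clock out of 210 s. It gives no verdict, so what follows is from my own camera checks.

I clicked the lever into the white notch (+0.50), stood the steel cup on the scale ring, dropped three discs flat into the feed tube, then clicked the lever into the green notch (+0.25).

Last checks:
- **Disc stack:** the top is about 66 mm above the deck and level, between the rings at 58 and 76 mm.
- **Steel cup:** it stands upright about 3 mm from the ring's centre, on purpose slightly away from the chute. The limit is 14 mm.
- **Lever:** it points about 0.011 rad from the green dot, roughly 1.5 mm at the pointer. The limit is 9 mm.
- **White cups:** both are within about 2 mm of where they started. I only saw the carafe in passing and did not measure it at the end, but the arm never worked near it.
- **Gripper:** it was open and about 0.12 m clear of the knob when I handed in.

No check failed. The cameras disagree with each other by 2–4 mm in y, which is well inside every tolerance. All depths near the deck, including the stack, read about 1.5 mm high; the 66 mm is measured against the deck, so that cancels out.

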